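Gauge a flask's slotted bushing

TASK

Take the length of the slotted bushing in the flask's lug with the middle-sized of the three telescoping gauges on the rack: lower its head into the slot with the plungers still locked in, and loosen the lock knob so that they spring out against the slot's ends. Tighten the knob again while it is in the slot and lift the gauge out with the size held. Hang it back upright in its own notch, still locked at that size, let go, and leave the other two gauges hanging where they are.

Things in the scene. Friction and masses are not known exactly. Their poses are not given: they have to be found in the camera images.
- gauge_knob (a point): Centre of the middle-sized gauge's lock knob, the place to grasp: a knurled round steel knob, 20 mm across and 28 mm tall (14 mm above and below this point), at the top of the gauge. Axes of the gauge's body, not of the knob: z up along the handle, x along the plungers. The gauge is a steel T, 142 mm tall, about 0.2 kg, hanging head down; it can be carried by the knob throughout.
- gauge_shoulder (a point): Centre of the underside of the middle-sized gauge's shoulder, 48 mm below the knob's centre: a ring 18 mm across that rests on the rack's shelf. Above it a handle 12 mm across, below it a shank 8 mm across down to the head.
- gauge_head (a point): Centre of the middle-sized gauge's head, 122 mm below the knob's centre: a level barrel 12 mm across and 18 mm long with a round-tipped sprung plunger, 7.6 mm across, at each end. x runs along the barrel and plungers (either way round is the same), z up. While the lock is tight the head turns with the knob.
- tip_a (a point): Outermost point of one plunger's round tip, on the barrel's axis. The distance from tip_a to tip_b is the size the gauge shows: 20 to 25 mm locked in at the start, 35 mm fully out. Freed plungers move out to the slot's ends in about a second, pressing with about 1 N; locked tight, they hold against a few newtons.
- tip_b (a point): Outermost point of the other plunger's round tip.
- gauge_lock (a joint): Angle in rad of the lock knob on the gauge's body; near 0 at the start = tight. Grows as the knob turns counter-clockwise seen from above (loosening). Above about 0.7 the plungers are free; below it the lock bites harder and harder, tight enough is below 0.45. Stops at -0.25 and 2.4. Takes up to 0.07 N m to turn and stays where it is left.
- flask: Grey iron moulding flask, a 200 x 240 x 80 mm frame lying on a 260 x 360 mm wooden board, fixed; origin under its centre at table height, z up, y towards the lug with the slotted bushing. The lug at its other end has a round bore of 20 mm: not the one to measure.
- slot_mouth (a point): Centre of the slotted bushing's mouth, 96 mm above the table: bright steel in the flask's lug. The slot has round ends and upright walls: 31 mm long along this point's y, 16 mm wide along x; z up. The gauge's head goes in lengthwise (gauge x along slot y); once in, the slot stops it turning more than about 0.2 rad either way, so that the knob can be turned on it.
- slot_foot (a point): Centre of the slotted bushing's lower end, 26 mm below the mouth; the slot goes right through and is open below.
- rack: Wooden gauge rack, 85 x 250 mm, fixed; origin under its centre at table height, z up. Three gauges hang in three notches 75 mm apart along its y (at -75, 0, +75 mm); which one hangs where varies. The notches are open towards its -x side: a gauge comes out and goes in level, along the rack's x, with its shoulder a little above the shelf; its head cannot pass up through a notch.
- rack_shelf (a point): Middle of the shelf's top, 125 mm above the table, on the axis of the middle notch; axes as the rack's. The shelf is 8 mm thick. Notches are 12 mm wide and flared at the mouth to 26 mm; seen from here they end at x = +6 mm and the shelf's front edge is at x = -26 mm. A gauge hangs with its axis at x about 0 and its shoulder on the shelf.
- gauge_small_knob (a point): Centre of the knob of the smallest gauge (head 11 mm long, 8 mm across; knob 15 mm across), else like the middle one. Leave it hanging.
- gauge_large_knob (a point): Centre of the knob of the largest gauge (head 36 mm long, 14 mm across, too long for the slot; knob 25 mm across), else like the middle one. Leave it hanging.
Things that resemble listed ones, but are neither listed nor needed, are in the scene too. Leave any pink look-alike of the part that bears gauge_knob alone.

How it is judged (in metres and radians):
On the way, in this order (a step that is already met when the one before it is completed fails the run):
1. the gauge's head is inside the slot (its centre 4 to 22 mm below the mouth), plungers still in (horizontal distance between gauge_head and slot_mouth below 0.008 m and z of gauge_head in the frame of slot_mouth between -0.022 and -0.004 m and distance between tip_a and tip_b below 0.027 m), for 0.1 s.
2. in the slot, the lock is loosened and the plungers have sprung out against its ends (horizontal distance between gauge_head and slot_mouth below 0.008 m and z of gauge_head in the frame of slot_mouth between -0.022 and -0.004 m and distance between tip_a and tip_b above 0.0285 m and value of joint gauge_lock above 0.6 rad), for 0.1 s.
3. still in the slot, the lock is tight again (horizontal distance between gauge_head and slot_mouth below 0.008 m and z of gauge_head in the frame of slot_mouth between -0.022 and -0.004 m and value of joint gauge_lock below 0.45 rad), for 0.1 s.
4. the gauge is lifted clear of the slot, locked at the slot's length (z of gauge_head in the frame of slot_mouth above 0.015 m and value of joint gauge_lock below 0.45 rad and distance between tip_a and tip_b between 0.0295 and 0.0325 m), for 0.1 s.
At the end, for the whole second after the job is handed in: The middle gauge hangs upright (within 0.1 rad) in the notch it came from (knob within 13 mm of where it started), at rest and released; its lock is tight (below 0.45 rad) and its tips are 29.5 to 32.5 mm apart, the slot's 31 mm within 1.5 mm; the other two gauges have moved by less than 15 mm (distance between tip_a and tip_b between 0.0295 and 0.0325 m and value of joint gauge_lock below 0.45 rad and distance of gauge_knob from where it was at the start of the episode below 0.013 m and angle between gauge_knob's own z axis and vertical below 0.1 rad and horizontal distance between gauge_knob and gauge_head below 0.015 m and distance of each of gauge_small_knob, gauge_large_knob from where it was at the start of the episode below 0.015 m); the robot touches nothing.
It fails at once if one of the other two gauges is knocked out of its notch (distance of any of gauge_small_knob, gauge_large_knob from where it was at the start of the episode above 0.03 m).
It also fails if it takes over 69 s, if anything falls off the work surface, if the arm or the gripper's body presses on something with over 40 N, if the wrist force passes 120 N, or if a joint passes its speed limit or range.

ROBOT

A 6-joint arm with a two-finger parallel gripper is mounted at the origin on the work surface. World frame = base frame: x ahead of the robot, y to its left, z up, the work surface at z = 0. Lengths are in m, angles in degrees, forces in N, time in s.
With the tool pointing down it reaches from about 0.325 to 1 m from the base axis. Payload 5.1 kg.
Tool frame: the origin (TCP) lies at the very end of the fingers, on their centre line; the grasp point (between the pads) lies 19 mm behind it (bot.grasp_offset is the distance from the TCP to the grasp point, in m); z points along the fingers, y is the direction in which the jaws open and shut (so a half turn about z gives the same grasp; the last joint's range is limited). The gripper opens to 85 mm and grips with 20 to 120 N. Pads are 22 mm wide; open, the fingers measure 114 mm over their backs; the gripper's body (76 mm by 85 mm) begins 54 mm behind the grasp point. The pads swing forward as they close: fully open they stand 13 mm farther back than shut.
Start: joints at [-72.857, 7.093, 94.555, -0, 78.352, -4.733], TCP at [0.242, -0.603, 0.231] pointing down, gripper open.
Joint ranges: [-149.61, 149.61], [-58.7, 133.49], [1.44, 155.28], [-77.14, 257.14], [18.33, 153.61], [-166.67, 166.67]. Speed limits (degrees/s): [147.25, 147.25, 180, 180, 180, 180].

INTERFACE

Orientations are given as [roll, pitch, yaw] about the fixed x, y, z axes, in that order (R = Rz(yaw) Ry(pitch) Rx(roll)).
In Python, from station import bot gives the robot as it stands.
- The arm moves only by the tool move_arm, never from a script. Its argument "series" is a list of rows, each a list of 7 numbers: the turn, a rotation vector about the tool's x, y, z in degrees, then the shift along the tool's x, y, z in mm, then the finger opening in mm, from 0 to 85.4. In form: [[wx, wy, wz, x, y, z, gripper], ...]. A call has exactly 10 rows; each row is the pose to reach, as a shift and turn from the pose measured when the call began, along the tool's axes at that moment; what a row does not reach only later rows make up. A row lasts 1/10 s, in which the tool goes at most 50 mm and 8.59 degrees, less where a joint would pass 70% of its speed; a pose out of reach is approached as far as the arm can. A call with a gripper value outside its range is refused whole. The fingers move at their own pace and stop on an object; the grip force is fixed at half the most. Time passes only in rows, so rows that repeat a pose let the fingers close, or fill a call up. It gives the time, the measured TCP pose, the force and the opening at its end, in the units of the state.
- bot.observe(): the state, without advancing time (a new reading comes with each control period).
- bot.grab_frame(name): name is "side" or "top"; returns a dict with "pixels" (384x512x3 uint8, red, green, blue), "mtx" (3x3 intrinsics, pixels), "k1" (the pictures are not rectified: a ray, as slopes to the right and down, at radius r is drawn at 1 + k1 r^2 times it, then the intrinsics apply), "R" (3x3) and "t" (3): a world point X has camera coordinates R X + t. Camera axes: x right, y down, z forward; pixel columns grow to the right and rows downward; lengths in m; the calibration is good to about 2 mm. A picture is of the moment at which its call begins. There is no depth.
- bot.job_done(): hands the job in, once; it reports no verdict.
The state is a dict: "time_s": time; "joints": joint angles; "joint_velocities": joint speeds; "tau": joint torques, N m; "tool_pos": TCP position; "tool_rot": TCP orientation; "wrist_force": force on the tool from outside, world axes, zero at the start; "wrist_torque": the same for the moment, N m; "gripper_width": finger opening in m.
Only numpy, scipy, OpenCV 4.12 (cv2) and the standard library are available. Lean on these libraries where they do the work, as an engineer would, in place of code of your own. Each camera call takes 0.05 s, during which the arm holds its last target.

## Working session

There is one attempt and no reset: what is moved stays moved. The work goes in short steps, Python scripts to look and compute and a tool call to move; the robot and the scene stay as the last step left them, time stands still between calls to the robot, and variables do not carry over. Pictures are saved under pics/ and viewed, and the job is handed in when it is done.

Besides the shell and the picture viewer there is one more tool, called after "Request:" as name(argument=value, ...), one argument or row to a line, values as JSON. move_arm: Moves the arm, as the interface text tells. Its arguments: {"type":"object","properties":{"series":{"type":"array"}},"required":["series"]}

```bash
ls; mkdir -p pics
cat > h.py <<'E'
import numpy as np, cv2
from station import bot
def grab(name,save=None):
    f=bot.grab_frame(name)
    f={k:(np.array(v) if k!='k1' else v) for k,v in f.items() if k in('pixels','mtx','k1','R','t')}
    if save: cv2.imwrite('pics/%s.png'%save, f['pixels'][:,:,::-1]); np.savez('pics/%s.npz'%save,**f)
    return f
def load(s):
    z=np.load('pics/%s.npz'%s); return {k:z[k] for k in z.files}
def dist(f): return np.array([float(f['k1']),0,0,0,0.])
def proj(f,X):
    X=np.atleast_2d(np.array(X,float))
    return cv2.projectPoints(X,cv2.Rodrigues(f['R'])[0],np.array(f['t'],float),f['mtx'],dist(f))[0].reshape(-1,2)
def ray(f,uv):
    p=cv2.undistortPointsIter(np.array([[uv]],float),f['mtx'],dist(f),None,None,(3,50,1e-10)).ravel()
    d=f['R'].T@np.array([p[0],p[1],1]); o=-f['R'].T@f['t']; return o,d/np.linalg.norm(d)
def atz(f,uv,z):
    o,d=ray(f,uv); return o+d*(z-o[2])/d[2]
def tri(f1,a,f2,b):
    o1,d1=ray(f1,a);o2,d2=ray(f2,b)
    s=np.linalg.lstsq(np.c_[d1,-d2],o2-o1,rcond=None)[0]
    p,q=o1+d1*s[0],o2+d2*s[1]; return (p+q)/2,np.linalg.norm(p-q)
def crop(f,x0,y0,x1,y1,s,save):
    c=f['pixels'][y0:y1,x0:x1,::-1]; cv2.imwrite('pics/%s.png'%save,cv2.resize(c,None,fx=s,fy=s,interpolation=cv2.INTER_CUBIC))
E
python3 - <<'E'
from h import *
for n in('side','top'):
    f=grab(n,n+'0'); print(n,f['k1'],-f['R'].T@f['t'],f['R'][2])
s=bot.observe(); print(s)
E
```

```text
pics
side -0.0303861696145692 [ 0.29043102 -0.470961    0.76978977] [ 0.26551802  0.62390664 -0.73501067]
top 0.03294468299396498 [0.47544202 0.0897632  0.91329686] [ 0.08470829 -0.01058649 -0.99634955]
{'time_s': 0.1, 'joints': array([-7.28594490e+01,  7.13006406e+00,  9.46269097e+01, -4.32207240e-04,
        7.83525942e+01, -4.73244594e+00]), 'joint_velocities': array([-0.02497561, -0.09788689, -0.16924269,  0.0368196 ,  0.06155814,
       -0.0058147 ]), 'tau': array([ 2.90905027e-04, -4.24929357e+01, -3.66654539e+01, -1.11430895e-04,
        3.95777315e-03, -2.26526382e-06]), 'tool_pos': array([ 0.24196516, -0.60268124,  0.23016578]), 'tool_rot': array([-1.79890771e+02, -8.61797200e-03,  2.18730764e+01]), 'wrist_force': array([0.64001248, 0.55741144, 0.28528664]), 'wrist_torque': array([ 0.02403318,  0.00472181, -0.01414826]), 'gripper_width': 0.0851552880141913}
```

View pics/side0.png

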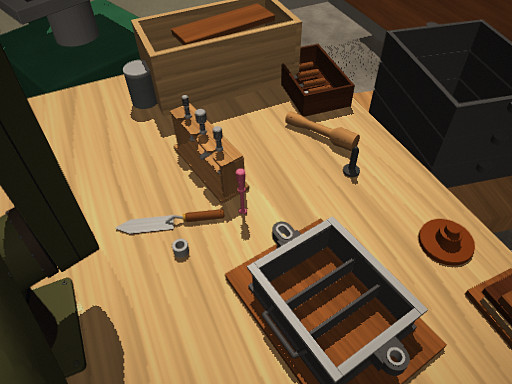

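View pics/top0.png

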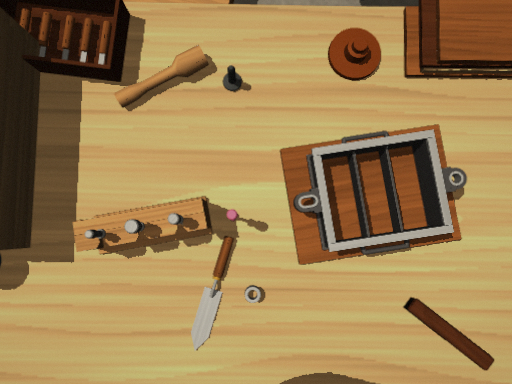

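Run:
```python
from h import *
s,t=load('side0'),load('top0')
crop(s,155,80,265,250,4.5 if 0 else 3.5,'c1'); crop(t,70,180,250,270,4,'c2'); crop(t,280,160,480,240,4,'c3'); crop(s,260,205,430,380,3.4,'c4')
```

```text
(no output)
```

View pics/c1.png

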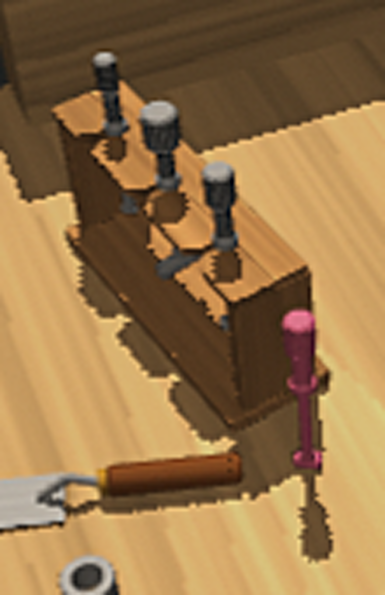

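View pics/c2.png

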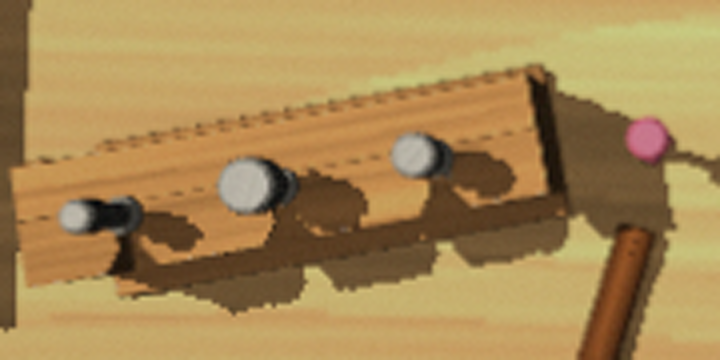

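View pics/c3.png

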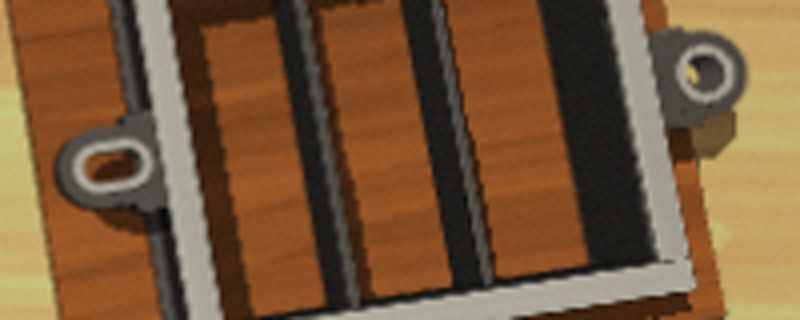

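View pics/c4.png

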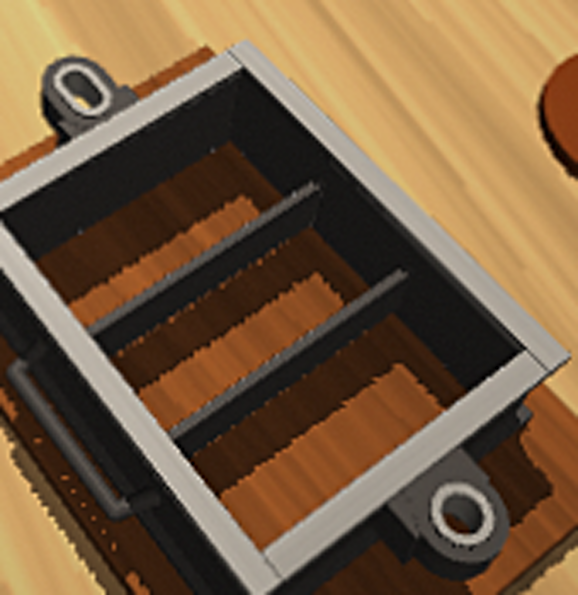

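Run:
```python
from h import *
s,t=load('side0'),load('top0')
print(t['mtx'][0,0],s['mtx'][0,0])
for n,a,b in [('small',(89.2,234),(184.6,97)),('large',(132.2,226),(200.4,111.5)),('mid',(173.7,218.7),(217.7,129.5))]:
    print(n,atz(t,a,.187),atz(s,b,.187),tri(t,a,s,b))
# slot: segment bright ring
a=(308.7,202); b=(260+81/3.4,205+90/3.4)
print('slot',atz(t,a,.096),atz(s,b,.096),tri(t,a,s,b))
a=(280+707/4,160+72/4); b=(260+462/3.4,205+513/3.4)
print('bore',atz(t,a,.096),atz(s,b,.096),tri(t,a,s,b))
crop(t,155,200,205,235,14,'c5'); crop(t,290,185,330,215,16,'c6');crop(s,205,120,235,200,7,'c7');crop(s,265,215,305,250,16,'c8')
```

```text
407.2862221139654 413.91702907401583
small [0.4647122  0.36360276 0.187     ] [0.46372118 0.35962787 0.187     ] (array([0.46474452, 0.36497659, 0.18327632]), np.float64(0.00018324729477539774))
large [0.47958762 0.28928815 0.187     ] [0.47970575 0.28900752 0.187     ] (array([0.47968178, 0.28931368, 0.18679473]), np.float64(0.0001953580438563959))
mid [0.49337802 0.21670149 0.187     ] [0.49321271 0.21121    0.187     ] (array([0.49423201, 0.21733515, 0.18199332]), np.float64(0.0015376605217860594))
slot [ 0.53280294 -0.03752235  0.096     ] [ 0.53342853 -0.03775835  0.096     ] (array([ 0.53311808, -0.03764694,  0.09596265]), np.float64(0.000663876290582699))
bore [ 0.58555403 -0.33558368  0.096     ] [ 0.58573278 -0.33424125  0.096     ] (array([ 0.58517533, -0.33462981,  0.09766144]), np.float64(0.0003372005210376933))
```

View pics/c5.png

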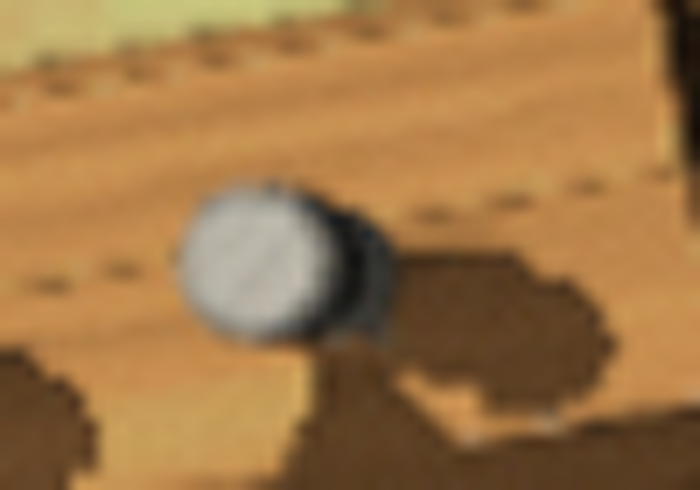

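View pics/c6.png

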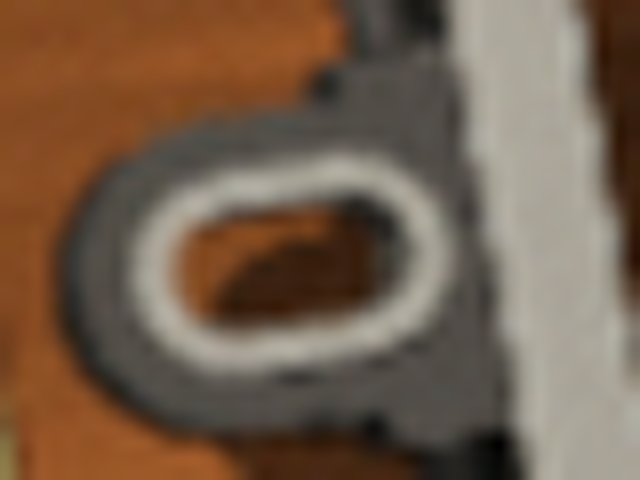

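View pics/c7.png

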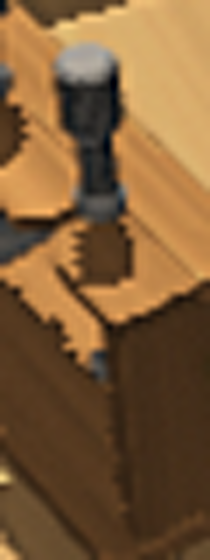

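View pics/c8.png

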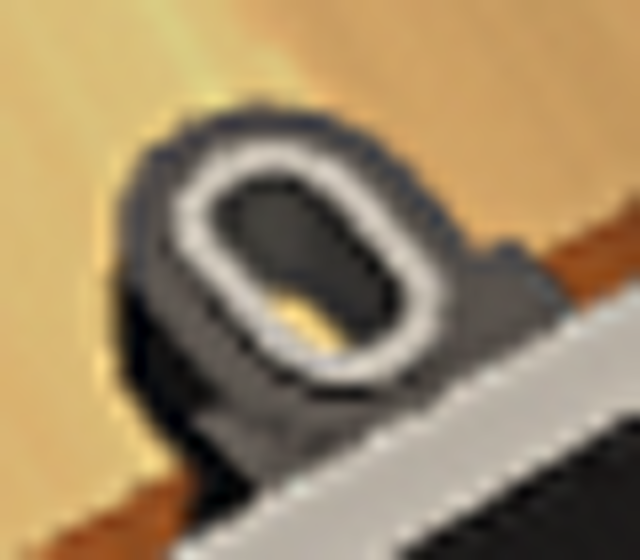

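Run:
```python
from h import *
s,t=load('side0'),load('top0')
for n,a,b,z in [('mid',(172.8,218.3),(216.9,128.6),.187),('slot',(307.66,200.97),(283.66,230.9),.096)]:
    print(n,atz(t,a,z),atz(s,b,z),tri(t,a,s,b))
    # half-pixel alt
    a=np.add(a,.5);b=np.add(b,.5);print(n,atz(t,a,z),atz(s,b,z),tri(t,a,s,b))
# shelf corner consistency: gripper tcp projection
print(proj(s,[[.242,-.603,.23]]),proj(t,[[.49,.216,.187],[.49,.216,.125],[.49,.216,.051]]),proj(s,[[.49,.216,.187],[.49,.216,.125],[.49,.216,.051]]))
```

```text
mid [0.49406653 0.21831278 0.187     ] [0.4926979  0.21486007 0.187     ] (array([0.49404015, 0.21897651, 0.18346632]), np.float64(0.0002460998260252929))
mid [0.49319188 0.21740301 0.187     ] [0.49309493 0.2127777  0.187     ] (array([0.49392781, 0.21793156, 0.18280281]), np.float64(0.0013332795976050665))
slot [ 0.53485218 -0.03542602  0.096     ] [ 0.53376671 -0.03635604  0.096     ] (array([ 0.5346268 , -0.03552139,  0.0945648 ]), np.float64(0.0006997098871237417))
slot [ 0.53385716 -0.036434    0.096     ] [ 0.53411932 -0.03788535  0.096     ] (array([ 0.53431394, -0.03680279,  0.09446666]), np.float64(0.0007375302361696402))
[[279.59910405 781.68071939]] [[174.04039866 220.61172318]
 [179.63864554 221.32895315]
 [185.26390445 222.05008731]] [[215.56982082 128.63609904]
 [217.92276203 149.51599496]
 [220.46132154 171.99033562]]
```

```bash
cat >> h.py <<'E'
from scipy.spatial.transform import Rotation as Ro
def need(pos,yaw):
    s=bot.observe(); R0=Ro.from_euler('xyz',s['tool_rot'],degrees=True); p=np.array(s['tool_pos'])
    R1=Ro.from_euler('xyz',[180,0,yaw],degrees=True)
    w=(R0.inv()*R1).as_rotvec(degrees=True); d=R0.inv().apply(np.array(pos)-p)*1000
    print('t %.2f pos %s rot %s w %.1f'%(s['time_s'],np.round(p,4),np.round(s['tool_rot'],2),s['gripper_width']*1000),'F',np.round(s['wrist_force'],2),'T',np.round(s['wrist_torque'],3),'j6 %.1f'%s['joints'][5])
    print('turn',np.round(w,2),'shift',np.round(d,1))
E
python3 -c "
from h import *
need([.4935,.217,.25],101)"
```

```text
t 0.10 pos [ 0.242  -0.6027  0.2302] rot [-1.7989e+02 -1.0000e-02  2.1870e+01] w 85.2 F [0.64 0.56 0.29] T [ 0.024  0.005 -0.014] j6 -4.7
turn [ -0.09  -0.08 -79.13] shift [ 538.8 -667.   -18.5]
```

Request:
move_arm(
  series=[
    [0, 0, -2, 12, -15, -1, 85],
    [0, 0, -5, 35, -43, -3, 80],
    [0, 0, -10, 65, -80, -6, 70],
    [0, 0, -14, 97, -120, -9, 60],
    [0, 0, -18, 130, -160, -12, 50],
    [0, 0, -22, 163, -201, -15, 45],
    [0, 0, -26, 196, -242, -18, 45],
    [0, 0, -30, 229, -283, -18, 45],
    [0, 0, -35, 262, -324, -18, 45],
    [0, 0, -40, 295, -365, -18, 45],
  ],
)

```text
time_s: 1.1
tool_pos: [0.3748, -0.1679, 0.2486]
tool_rot: [-179.9, -0.1, 62.0]
wrist_force: [1.5, -0.4, 0.7]
gripper_width: 0.045
```

```bash
python3 -c "
from h import *
need([.4935,.217,.25],101)"
```

```text
t 1.10 pos [ 0.3748 -0.1679  0.2486] rot [-1.7994e+02 -8.0000e-02  6.2040e+01] w 45.0 F [ 1.5  -0.42  0.7 ] T [ 0.026 -0.083 -0.009] j6 -3.7
turn [-3.000e-02 -1.000e-01 -3.896e+01] shift [395.7 -75.7  -0.7]
```

Request:
move_arm(
  series=[
    [0, 0, -4, 45, -8, 0, 45],
    [0, 0, -8, 90, -17, 0, 45],
    [0, 0, -12, 135, -26, -1, 45],
    [0, 0, -16, 180, -34, -1, 45],
    [0, 0, -20, 225, -43, -1, 45],
    [0, 0, -24, 270, -52, -1, 45],
    [0, 0, -29, 315, -60, -1, 45],
    [0, 0, -34, 355, -68, -1, 45],
    [0, -0.1, -38, 385, -74, -1, 45],
    [0, -0.1, -39, 395.7, -75.7, -1, 45],
  ],
)

```text
time_s: 2.1
tool_pos: [0.4934, 0.2194, 0.2495]
tool_rot: [-179.9, -0.0, 101.3]
wrist_force: [0.8, 0.5, 0.3]
gripper_width: 0.0452
```

```bash
python3 -c "
from h import *
need([.4935,.217,.154],101)
t=grab('top','t1');s=grab('side','s1'); crop(t,130,170,230,270,6,'t1c'); crop(s,170,60,270,200,4.2,'s1c')"
```

```text
t 2.10 pos [0.4934 0.2194 0.2495] rot [-1.7990e+02 -2.0000e-02  1.0127e+02] w 45.2 F [0.78 0.54 0.32] T [-0.002  0.016  0.017] j6 7.0
turn [-0.1  -0.02  0.27] shift [-2.4 -0.2 95.5]
```

View pics/t1c.png

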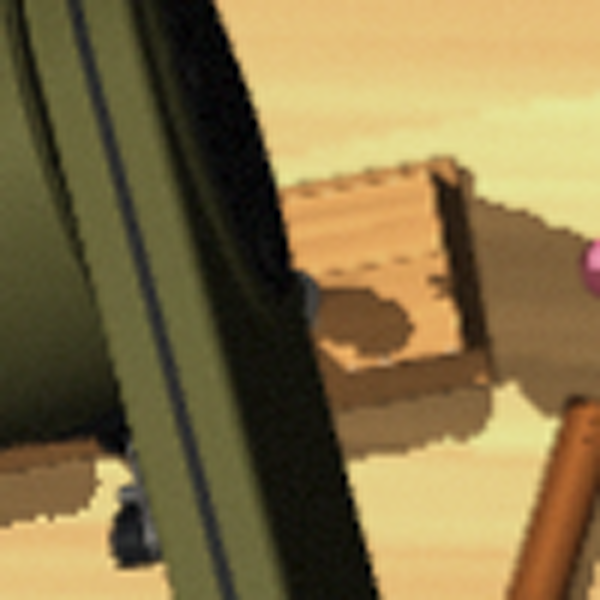

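View pics/s1c.png

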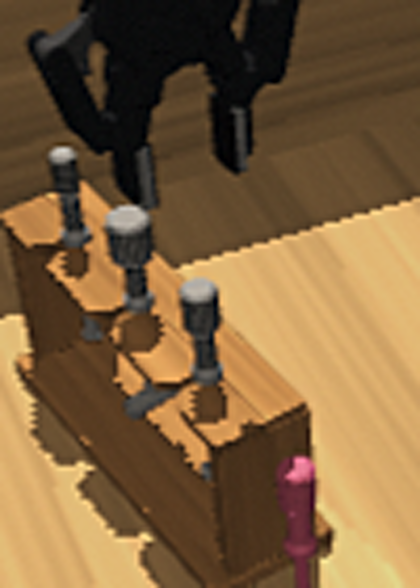

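Request:
move_arm(
  series=[
    [0, 0, 0, -2, 0, 10, 45],
    [0, 0, 0.3, -2.4, 0, 22, 45],
    [0, 0, 0.3, -2.4, 0, 34, 45],
    [0, 0, 0.3, -2.4, 0, 46, 45],
    [0, 0, 0.3, -2.4, 0, 58, 45],
    [0, 0, 0.3, -2.4, 0, 70, 45],
    [0, 0, 0.3, -2.4, 0, 80, 45],
    [0, 0, 0.3, -2.4, 0, 88, 45],
    [0, 0, 0.3, -2.4, 0, 93, 45],
    [0, 0, 0.3, -2.4, 0, 95, 45],
  ],
)

```text
time_s: 3.2
tool_pos: [0.4934, 0.2154, 0.154]
tool_rot: [-179.9, 0.0, 100.8]
wrist_force: [0.4, 0.1, 0.5]
gripper_width: 0.0449
```

```bash
python3 -c "
from h import *
need([.4935,.217,.154],101)
s=grab('side','s2'); crop(s,170,60,270,200,4.2,'s2c')"
```

```text
t 3.20 pos [0.4934 0.2154 0.154 ] rot [-1.7985e+02  2.0000e-02  1.0082e+02] w 44.9 F [0.42 0.06 0.47] T [ 0.022 -0.007 -0.007] j6 7.0
turn [-0.15  0.02 -0.18] shift [ 1.6  0.4 -0. ]
```

View pics/s2c.png

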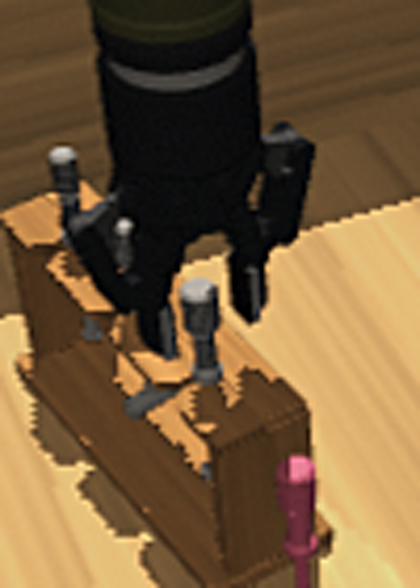

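```bash
python3 -c "
from h import *
s=load('s2');o=bot.observe()
R=Ro.from_euler('xyz',o['tool_rot'],degrees=True);p=np.array(o['tool_pos'])
for y in (-22.5,22.5):
  for x in (-11,11): 
    u=proj(s,p+R.apply([x/1000,y/1000,0]))[0]; print(x,y,(u-[170,60])*4.2)
print((proj(s,[[.4935,.217,.159],[.4935,.217,.125]])-[170,60])*4.2)
crop(s,195,110,245,165,12,'s2d')
"
```

```text
-11 -22.5 [177.71546756 362.25696803]
11 -22.5 [156.71494331 340.02884854]
-11 22.5 [249.45021935 329.48478694]
11 22.5 [227.87602775 308.08388497]
[[201.43850604 325.98795391]
 [206.59146079 373.02734433]]
```

View pics/s2d.png

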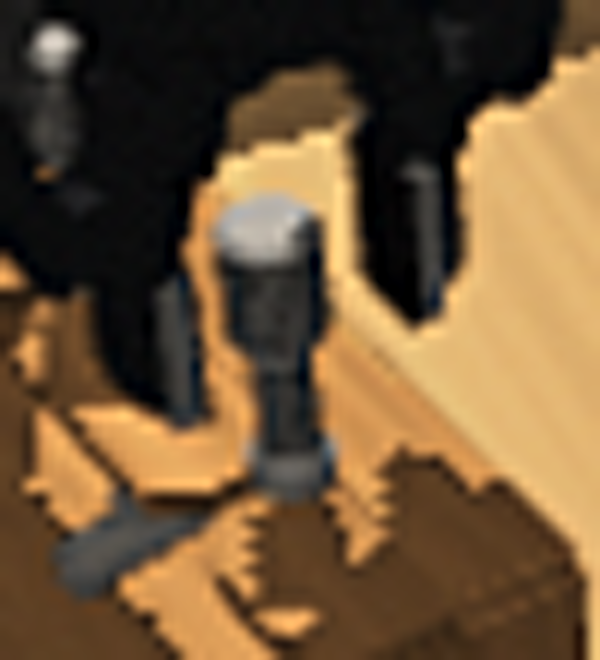

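Request:
move_arm(
  series=[
    [0, 0, 0, 1.6, 0.3, 0, 40],
    [0, 0, 0, 1.6, 0.3, 0, 30],
    [0, 0, 0, 1.6, 0.3, 0, 22],
    [0, 0, 0, 1.6, 0.3, 0, 15],
    [0, 0, 0, 1.6, 0.3, 0, 10],
    [0, 0, 0, 1.6, 0.3, 0, 10],
    [0, 0, 0, 1.6, 0.3, 0, 10],
    [0, 0, 0, 1.6, 0.3, 0, 10],
    [0, 0, 0, 1.6, 0.3, 0, 10],
    [0, 0, 0, 1.6, 0.3, 0, 10],
  ],
)

```text
time_s: 4.25
tool_pos: [0.4936, 0.2171, 0.1547]
tool_rot: [-179.9, 0.0, 100.8]
wrist_force: [-1.8, 0.3, 5.4]
gripper_width: 0.0184
```

```bash
python3 -c "
from h import *
need([.4935,.217,.154],101)
s=grab('side','s3'); crop(s,185,100,255,190,6.6,'s3c')"
```

```text
t 4.25 pos [0.4936 0.2171 0.1547] rot [-1.7988e+02  1.0000e-02  1.0082e+02] w 18.4 F [-1.79  0.26  5.4 ] T [-0.075  0.54   0.027] j6 7.2
turn [-0.12  0.01 -0.18] shift [-0.1 -0.1  0.7]
```

View pics/s3c.png

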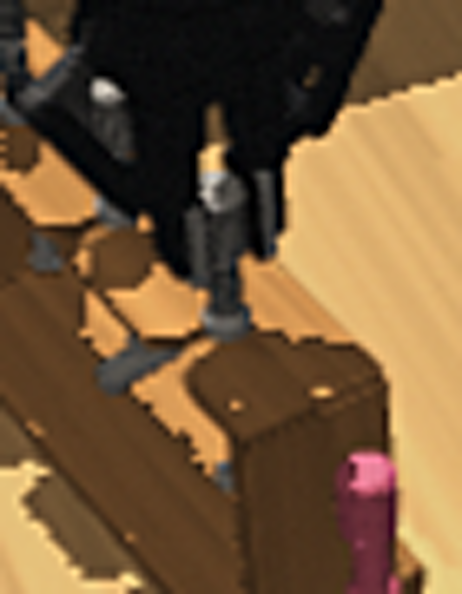

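Request:
move_arm(
  series=[
    [0, 0, 0, 0, 0, -2, 10],
    [0, 0, 0, 0, 0, -4, 10],
    [0, 0, 0, 0, 0, -5, 10],
    [0, 0, 0, 0, -6, -5, 10],
    [0, 0, 0, 0, -15, -5, 10],
    [0, 0, 0, 0, -27, -5, 10],
    [0, 0, 0, 0, -41, -5, 10],
    [0, 0, 0, 0, -56, -5, 10],
    [0, 0, 0, 0, -68, -5, 10],
    [0, 0, 0, 0, -75, -5, 10],
  ],
)

```text
time_s: 5.3
tool_pos: [0.4185, 0.2028, 0.1596]
tool_rot: [-179.9, 0.0, 100.8]
wrist_force: [0.8, 0.6, -1.4]
gripper_width: 0.0182
```

```bash
python3 -c "
from h import *
need([.4935,.217,.154],101)
s=grab('side','s4'); crop(s,120,80,260,220,5,'s4c');cv2.imwrite('pics/t4.png',grab('top')['pixels'][:,:,::-1])"
```

```text
t 5.30 pos [0.4185 0.2028 0.1596] rot [-1.7987e+02  1.0000e-02  1.0083e+02] w 18.2 F [ 0.82  0.56 -1.42] T [-0.003  0.091  0.056] j6 8.4
turn [-0.13  0.01 -0.17] shift [-0.1 76.4  5.5]
```

View pics/s4c.png

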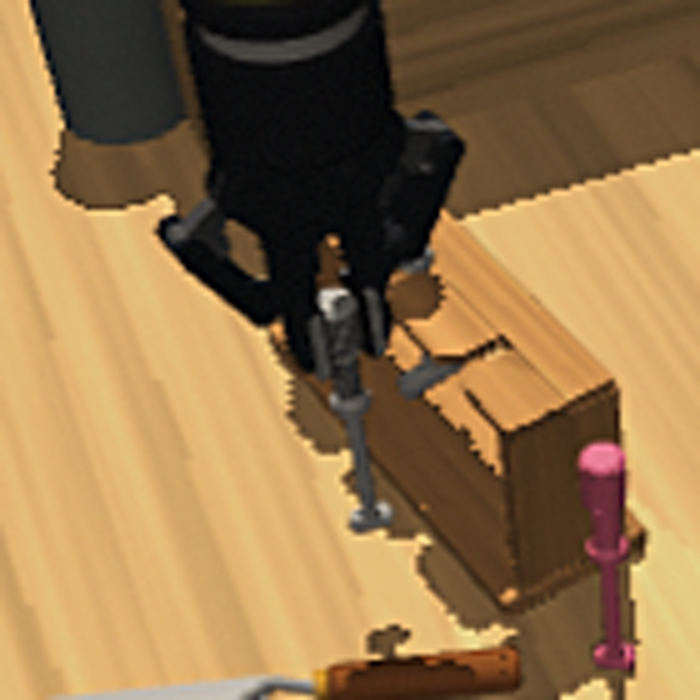

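View pics/t4.png

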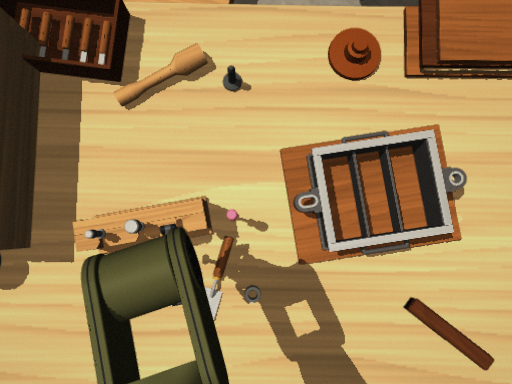

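Request:
move_arm(
  series=[
    [0, 0, 0, 0, 0, -8, 10],
    [0, 0, 0, 0, 0, -24, 10],
    [0, 0, 0, 0, 0, -42, 10],
    [0, 0, 2, 0, 0, -62, 10],
    [0, 0, 6, 0, 0, -82, 10],
    [0, 0, 12, -4, 0, -100, 10],
    [0, 0, 19, -14, 3, -114, 10],
    [0, 0, 26, -28, 7, -124, 10],
    [0, 0, 33, -44, 12, -129, 10],
    [0, 0, 40, -62, 17, -130, 10],
  ],
)

```text
time_s: 6.4
tool_pos: [0.4488, 0.145, 0.2919]
tool_rot: [179.9, -0.0, 60.6]
wrist_force: [0.2, 0.2, -1.6]
gripper_width: 0.0185
```

```bash
python3 -c "
from h import *
need([.534,-.036,.285],11)"
```

```text
t 6.40 pos [0.4488 0.145  0.2919] rot [ 1.7995e+02 -4.0000e-02  6.0570e+01] w 18.5 F [ 0.16  0.18 -1.6 ] T [ 0.047 -0.039 -0.051] j6 40.8
turn [ 3.000e-02 -6.000e-02  4.957e+01] shift [-115.8  163.1    7. ]
```

Request:
move_arm(
  series=[
    [0, 0, 5, -11, 15, 0, 10],
    [0, 0, 10, -24, 33, 0, 10],
    [0, 0, 15, -38, 53, 0, 10],
    [0, 0, 21, -53, 74, 0, 10],
    [0, 0, 27, -68, 95, 0, 10],
    [0, 0, 33, -82, 115, 2, 10],
    [0, 0, 39, -95, 133, 4, 10],
    [0, 0, 44, -105, 148, 6, 10],
    [0, 0, 48, -113, 159, 7, 10],
    [0, 0, 49.6, -115.8, 163, 7, 10],
  ],
)

```text
time_s: 7.4
tool_pos: [0.5347, -0.0372, 0.2852]
tool_rot: [180.0, -0.1, 10.8]
wrist_force: [-0.2, -0.1, -1.3]
gripper_width: 0.0182
```

```bash
python3 -c "
from h import *
need([.534,-.036,.245],11)
s=grab('side','s5');t=grab('top','t5')"
```

```text
t 7.40 pos [ 0.5347 -0.0372  0.2852] rot [ 1.7999e+02 -7.0000e-02  1.0810e+01] w 18.2 F [-0.16 -0.06 -1.31] T [ 0.034 -0.013  0.022] j6 69.5
turn [ 0.01 -0.07 -0.19] shift [-0.5 -1.3 40.2]
```

View pics/s5.png

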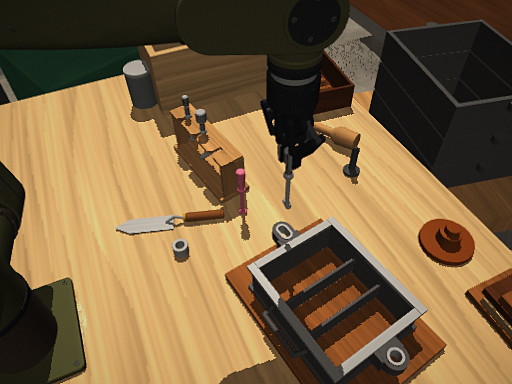

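View pics/t5.png

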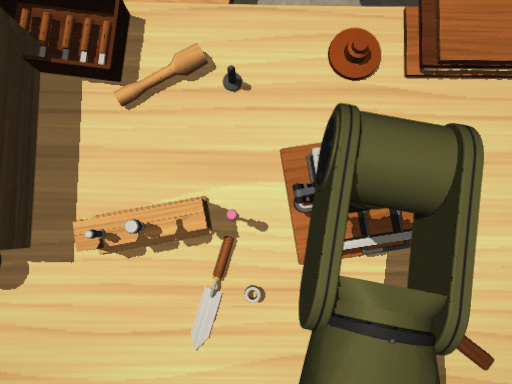

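Request:
move_arm(
  series=[
    [0, 0, 0, 0, 0, 6, 10],
    [0, 0, 0, 0, 0, 14, 10],
    [0, 0, 0, 0, -1, 22, 10],
    [0, 0, 0, 0, -1, 30, 10],
    [0, 0, 0, -0.5, -1.3, 37, 10],
    [0, 0, 0, -0.5, -1.3, 43, 10],
    [0, 0, 0, -0.5, -1.3, 47, 10],
    [0, 0, 0, -0.5, -1.3, 49, 10],
    [0, 0, 0, -0.5, -1.3, 50, 10],
    [0, 0, 0, -0.5, -1.3, 50, 10],
  ],
)

```text
time_s: 8.5
tool_pos: [0.5338, -0.0352, 0.2354]
tool_rot: [180.0, -0.1, 10.9]
wrist_force: [-0.7, 0.6, -1.0]
gripper_width: 0.0182
```

```bash
python3 -c "
from h import *
need([.534,-.036,.235],11)
s=grab('side','s6');t=grab('top','t6'); crop(s,255,150,315,260,5.4,'s6c'); crop(t,280,160,340,220,10,'t6c')
print((proj(s,[.534,-.036,.131])-[255,150])*5.4,(proj(t,[.534,-.036,.131])-[280,160])*10)"
```

```text
t 8.50 pos [ 0.5338 -0.0352  0.2354] rot [ 1.800e+02 -9.000e-02  1.095e+01] w 18.2 F [-0.68  0.59 -0.96] T [ 0.029 -0.035  0.011] j6 69.5
turn [ 0.   -0.09 -0.05] shift [0.  0.8 0.4]
[[158.10339998 378.00735613]] [[307.38677609 401.37652285]]
```

View pics/s6c.png

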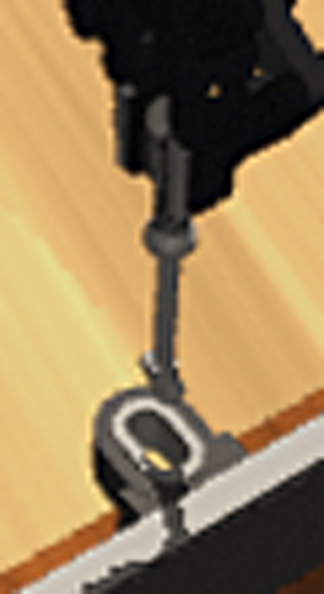

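View pics/t6c.png

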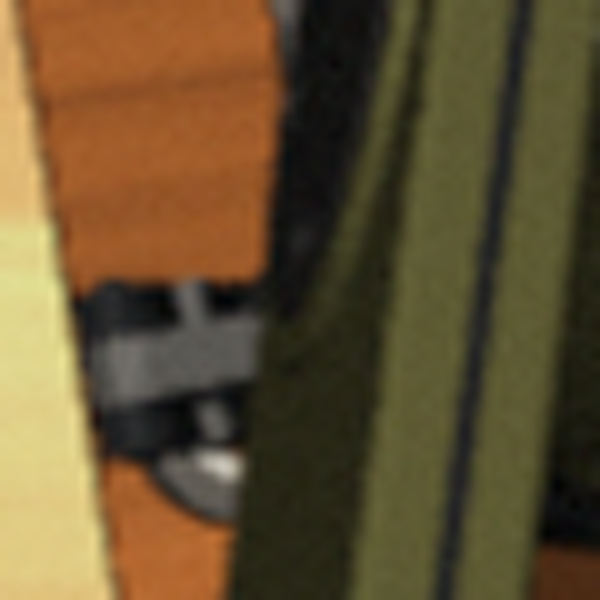

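```bash
python3 -c "
from h import *
s=load('s6'); crop(s,270,190,305,245,14,'s6d')
x=[.534,-.036,.131];a=np.deg2rad(100)
d=np.array([np.cos(a),np.sin(a),0])
f=lambda p:((proj(s,p)-[270,190]+.5)*14-.5).round()
print(f([np.add(x,d*.011),np.add(x,-d*.011),x]), f([np.add([.534,-.036,.096],k*d) for k in(.0155,-.0155)]))
"
```

```text
[[159. 376.]
 [254. 478.]
 [206. 427.]] [[134. 506.]
 [263. 649.]]
```

View pics/s6d.png

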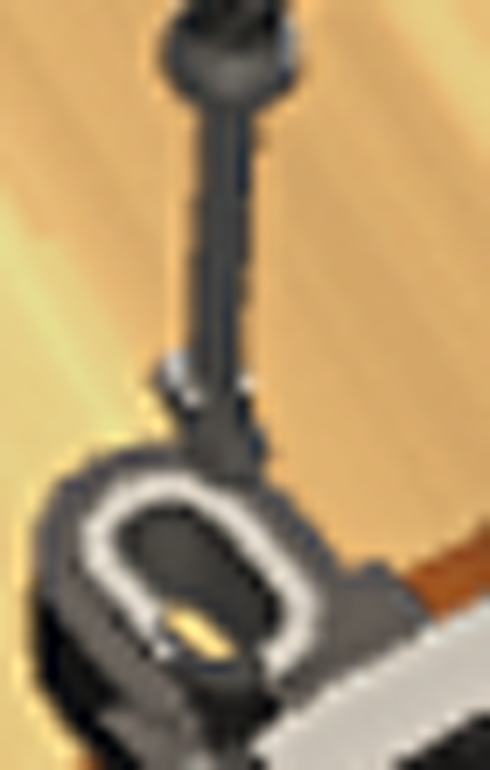

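```bash
python3 -c "
from h import *
s=load('s4'); crop(s,180,170,210,195,24,'s4d')
a=np.deg2rad(11);d=np.array([np.cos(a),np.sin(a),0])
c=np.array([.4185,.2028,.1596-.1037])
f=lambda p:((proj(s,p)-[180,170]+.5)*24-.5).round()
for da in(-20,-10,0,10,20):
  a=np.deg2rad(10.8+da);d=np.array([np.cos(a),np.sin(a),0])
  print(da,f([c+d*.011,c-d*.011]).ravel())
s=load('s5'); crop(s,275,190,305,215,24,'s5d')
c=np.array([.5347,-.0372,.2852-.1037])
f=lambda p:((proj(s,p)-[275,190]+.5)*24-.5).round()
for da in(-20,-10,0,10,20):
  a=np.deg2rad(100.8+da);d=np.array([np.cos(a),np.sin(a),0])
  print(da,f([c+d*.011,c-d*.011]).ravel())
"
```

```text
-20 [458. 308. 238. 352.]
-10 [454. 295. 242. 366.]
0 [446. 282. 250. 378.]
10 [435. 272. 261. 389.]
20 [421. 263. 275. 398.]
-20 [229. 233. 315. 443.]
-10 [206. 240. 338. 436.]
0 [185. 250. 359. 426.]
10 [167. 262. 378. 414.]
20 [152. 276. 393. 399.]
```

View pics/s4d.png

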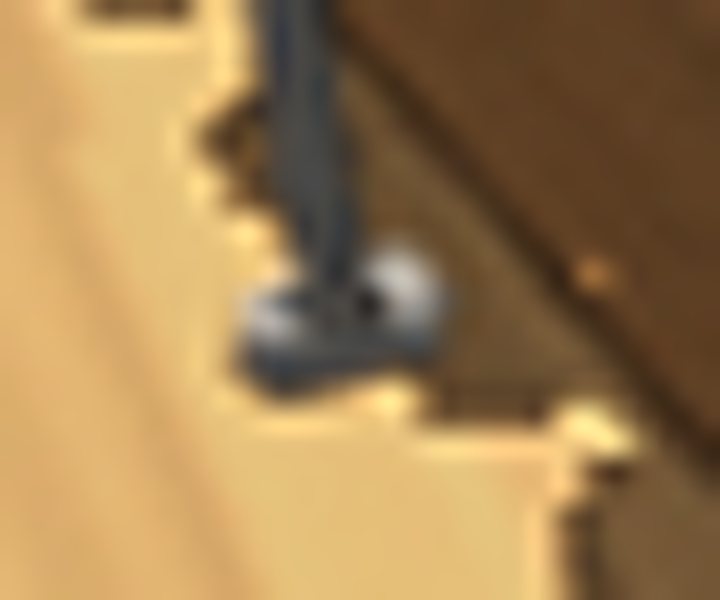

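View pics/s5d.png

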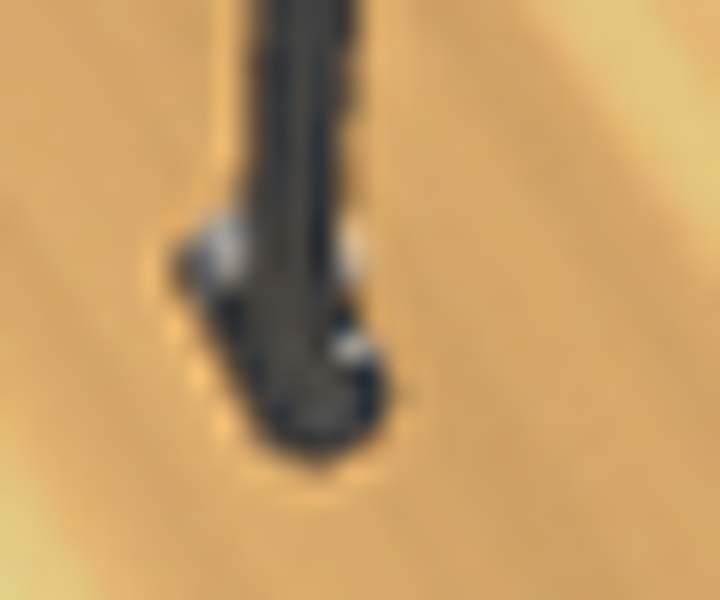

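```bash
cat > fit.py <<'E'
from h import *
def model(c,ang,L):
    a=np.deg2rad(ang);d=np.array([np.cos(a),np.sin(a),0]);n=np.array([-d[1],d[0],0]);z=np.array([0,0,1.])
    th=np.linspace(0,2*np.pi,24,endpoint=False);ci=lambda x,r:[c+d*x+r*(np.cos(q)*n+np.sin(q)*z) for q in th]
    parts=[ci(-.009,.006)+ci(.009,.006), ci(-.009,.0038)+ci(.009,.0038)+ci(L/2-.002,.0033)+ci(-L/2+.002,.0033)+[c+d*L/2,c-d*L/2]]
    b=c+0; parts.append([b+.004*(np.cos(q)*n+np.sin(q)*d)+z*h for q in th for h in(0,.06)])
    return parts
def render(f,parts,x0,y0,w,h,S=8):
    m=np.zeros((h*S,w*S),np.uint8)
    for p in parts:
        u=(proj(f,p)-[x0,y0]+.5)*S
        cv2.fillConvexPoly(m,cv2.convexHull(np.round(u).astype(np.int32)),255)
    return cv2.resize(m,(w,h),interpolation=cv2.INTER_AREA)/255.
E
python3 - <<'E'
from fit import *
from scipy.optimize import minimize
for nm,p,base,(x0,y0,w,h) in [('s5',[.5347,-.0372,.2852],100.8,(277,190,24,22)),('s4',[.4185,.2028,.1596],10.8,(183,172,20,18))]:
    f=load(nm);im=f['pixels'][y0:y0+h,x0:x0+w].astype(float)
    sat=im.max(2)-im.min(2)
    m=np.clip((75-sat)/45,0,1)
    print(nm); print(m.round(1)[::2,::2])
    c0=np.array(p)-[0,0,.1037]
    best=[]
    for da in range(-40,31,10):
      for L in(.020,.0225,.025):
        def cost(v):
            return ((render(f,model(c0+[v[0],v[1],v[2]],base+v[3],L),x0,y0,w,h)-m)**2).sum()+ (v[2]/.002)**2*.5
        r=minimize(cost,[0,0,0,da],method='Nelder-Mead',options=dict(initial_simplex=[[0,0,0,da],[.002,0,0,da],[0,.002,0,da],[0,0,.002,da],[0,0,0,da+6]],maxiter=150))
        best.append((r.fun,L,r.x.round(4)))
    best.sort(key=lambda q:q[0]); print(*best[:5],sep='\n')
E
```

```text
s5
[[0.  0.  0.  0.  0.3 1.  1.  0.  0.  0.  0.  0. ]
 [0.  0.  0.  0.  0.6 1.  0.6 0.  0.  0.  0.  0. ]
 [0.  0.  0.  0.  0.5 1.  0.6 0.  0.  0.  0.  0. ]
 [0.  0.  0.  0.  0.5 1.  0.  0.  0.  0.  0.  0. ]
 [0.  0.  0.  0.  1.  1.  0.  0.  0.  0.  0.  0. ]
 [0.  0.  0.  1.  1.  1.  0.6 0.  0.  0.  0.  0. ]
 [0.  0.  0.  1.  1.  1.  0.8 0.  0.  0.  0.  0. ]
 [0.  0.  0.  0.  1.  1.  1.  0.  0.  0.  0.  0. ]
 [0.  0.  0.  0.  1.  1.  1.  0.  0.  0.  0.  0. ]
 [0.  0.  0.  0.  0.  1.  1.  0.  0.  0.  0.  0. ]
 [0.  0.  0.  0.  0.  0.  0.  0.  0.  0.  0.  0. ]]
(np.float64(5.211689082855131), 0.02, array([ 1.60000e-03,  1.00000e-03,  3.00000e-04, -1.85999e+01]))
(np.float64(5.211689082855131), 0.0225, array([ 1.60000e-03,  1.00000e-03,  3.00000e-04, -1.85999e+01]))
(np.float64(5.271936434723082), 0.0225, array([ 1.50000e-03,  8.00000e-04,  0.00000e+00, -2.09256e+01]))
(np.float64(5.2969453125368275), 0.02, array([ 1.60000e-03,  1.10000e-03,  3.00000e-04, -2.07542e+01]))
(np.float64(5.380942677387203), 0.02, array([ 1.80000e-03,  1.10000e-03, -1.00000e-04, -2.04357e+01]))
s4
[[0.  0.  0.
[... 193 characters left out ...]
 0.3 0.6]
 [0.  0.  0.  0.  1.  1.  1.  1.  0.6 0.3]
 [0.  0.  0.  0.  1.  1.  1.  1.  0.4 0.4]
 [0.  0.  0.  0.  0.6 0.  0.  0.  0.5 0.5]
 [0.  0.  0.  0.  0.  0.  0.  0.  0.  0. ]]
(np.float64(23.107488572771203), 0.025, array([ 4.00000e-04,  1.20000e-03,  0.00000e+00, -1.22867e+01]))
(np.float64(23.136195480371594), 0.025, array([ 5.00000e-04,  1.30000e-03,  0.00000e+00, -1.12783e+01]))
(np.float64(23.22778279795976), 0.025, array([ 5.0000e-04,  1.6000e-03, -5.0000e-04, -9.6619e+00]))
(np.float64(23.27293767702032), 0.025, array([ 3.00000e-04,  7.00000e-04,  2.00000e-04, -1.64406e+01]))
(np.float64(23.41287990492242), 0.025, array([ 3.00000e-04,  3.00000e-04,  4.00000e-04, -1.86909e+01]))
```

```bash
python3 -c "
from h import *
need([.5325,-.037,.28],27.2)"
```

```text
t 8.60 pos [ 0.5339 -0.0353  0.2357] rot [ 1.7999e+02 -1.1000e-01  1.0950e+01] w 18.1 F [-0.91 -1.09 -1.78] T [ 0.028 -0.003  0.02 ] j6 69.5
turn [  0.02  -0.11 -16.25] shift [ -1.6   1.4 -44.4]
```

Request:
move_arm(
  series=[
    [0, 0, -2, 0, 0, -8, 10],
    [0, 0, -5, -0.5, 0.5, -16, 10],
    [0, 0, -9, -1, 1, -25, 10],
    [0, 0, -13, -1.6, 1.4, -34, 10],
    [0, 0, -16, -1.6, 1.4, -41, 10],
    [0, -0.1, -16.2, -1.6, 1.4, -44, 10],
    [0, -0.1, -16.2, -1.6, 1.4, -44, 10],
    [0, -0.1, -16.2, -1.6, 1.4, -44, 10],
    [0, -0.1, -16.2, -1.6, 1.4, -44, 10],
    [0, -0.1, -16.2, -1.6, 1.4, -44, 10],
  ],
)

```text
time_s: 9.6
tool_pos: [0.5323, -0.0369, 0.2791]
tool_rot: [-180.0, 0.0, 27.1]
wrist_force: [-0.2, 0.6, -1.7]
gripper_width: 0.0181
```

```bash
cat >> fit.py <<'E'
from scipy.optimize import minimize
def dofit(f,p,base,box,Ls=(.020,.0225,.025),das=range(-30,31,10)):
    x0,y0,w,h=box
    im=f['pixels'][y0:y0+h,x0:x0+w].astype(float); sat=im.max(2)-im.min(2); m=np.clip((75-sat)/45,0,1)
    c0=np.array(p)-[0,0,.1037]; best=[]
    for da in das:
      for L in Ls:
        def cost(v): return ((render(f,model(c0+v[:3],base+v[3],L),x0,y0,w,h)-m)**2).sum()+(v[2]/.0015)**2
        r=minimize(cost,[0,0,0,da],method='Nelder-Mead',options=dict(initial_simplex=[[0,0,0,da],[.002,0,0,da],[0,.002,0,da],[0,0,.002,da],[0,0,0,da+6]],maxiter=150))
        best.append((round(float(r.fun),2),L,r.x.round(4)))
    best.sort(key=lambda q:q[0]); print(*best[:5],sep='\n')
E
python3 -c "
from fit import *
need([.5325,-.037,.28],27.2)
s=grab('side','s7'); o=bot.observe()
u=proj(s,np.array(o['tool_pos'])-[0,0,.1037])[0].round().astype(int); print(u)
x0,y0=u[0]-12,u[1]-13
crop(s,x0,y0,x0+24,y0+22,25,'s7d')
dofit(s,o['tool_pos'],o['tool_rot'][2]+90-17.5,(x0,y0,24,22))
"
```

```text
t 9.60 pos [ 0.5323 -0.0369  0.2791] rot [-1.800e+02  3.000e-02  2.713e+01] w 18.1 F [-0.17  0.6  -1.72] T [-0.005 -0.003 -0.011] j6 53.1
turn [-0.    0.03 -0.07] shift [ 0.1  0.2 -0.9]
[285 206]
(2.93, 0.02, array([ 1.1000e-03,  1.0000e-03, -1.0000e-04, -3.4824e+00]))
(2.93, 0.0225, array([ 1.1000e-03,  1.0000e-03, -1.0000e-04, -3.4824e+00]))
(2.93, 0.025, array([ 1.1000e-03,  1.0000e-03, -1.0000e-04, -3.4824e+00]))
(3.1, 0.02, array([ 1.2000e-03,  8.0000e-04, -0.0000e+00, -3.0124e+00]))
(3.1, 0.0225, array([ 1.2000e-03,  8.0000e-04, -0.0000e+00, -3.0124e+00]))
```

View pics/s7d.png

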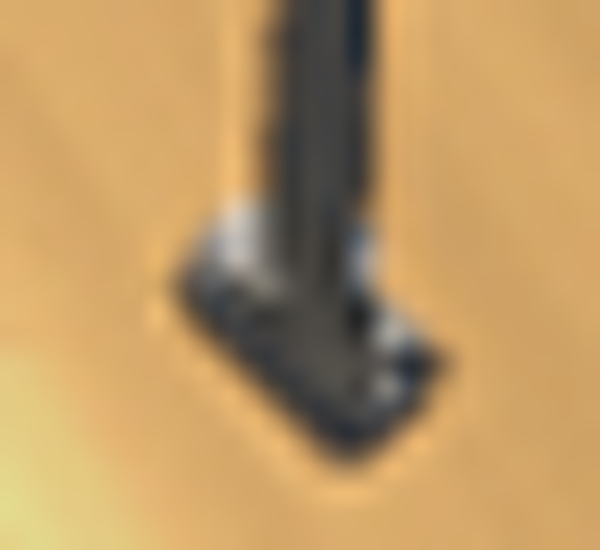

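```bash
python3 -c "
from h import *
need([.5327,-.0373,.211],29)"
```

```text
t 9.65 pos [ 0.5324 -0.0369  0.2792] rot [1.800e+02 2.000e-02 2.713e+01] w 18.5 F [-0.49  0.03 -2.03] T [0.004 0.027 0.018] j6 53.1
turn [-0.    0.02 -1.87] shift [ 0.1  0.5 68.2]
```

Request:
move_arm(
  series=[
    [0, 0, -1, 0, 0, 8, 10],
    [0, 0, -1.9, 0.1, 0.5, 18, 10],
    [0, 0, -1.9, 0.1, 0.5, 28, 10],
    [0, 0, -1.9, 0.1, 0.5, 38, 10],
    [0, 0, -1.9, 0.1, 0.5, 48, 10],
    [0, 0, -1.9, 0.1, 0.5, 56, 10],
    [0, 0, -1.9, 0.1, 0.5, 62, 10],
    [0, 0, -1.9, 0.1, 0.5, 66, 10],
    [0, 0, -1.9, 0.1, 0.5, 68, 10],
    [0, 0, -1.9, 0.1, 0.5, 68, 10],
  ],
)

```text
time_s: 10.65
tool_pos: [0.5327, -0.0373, 0.2112]
tool_rot: [-180.0, 0.0, 29.0]
wrist_force: [1.0, 0.4, -1.6]
gripper_width: 0.0185
```

```bash
python3 -c "
from h import *
need([.5327,-.0373,.211],29)
s=grab('side','s8'); crop(s,262,205,307,255,12,'s8d')
c=np.array(bot.observe()['tool_pos'])-[0,0,.1037]
f=lambda p:((proj(s,p)-[262,205]+.5)*12-.5).round()
a=np.deg2rad(100);d=np.array([np.cos(a),np.sin(a),0])
print(f([c+d*.011,c-d*.011,c,[.5338,-.0364,.096]]))"
```

```text
t 10.65 pos [ 0.5327 -0.0373  0.2112] rot [-1.800e+02  3.000e-02  2.904e+01] w 18.5 F [ 0.97  0.36 -1.64] T [-0.042  0.007  0.051] j6 51.2
turn [-0.    0.03  0.04] shift [ 0.  -0.   0.2]
[[226. 237.]
 [305. 324.]
 [265. 280.]
 [266. 316.]]
```

View pics/s8d.png

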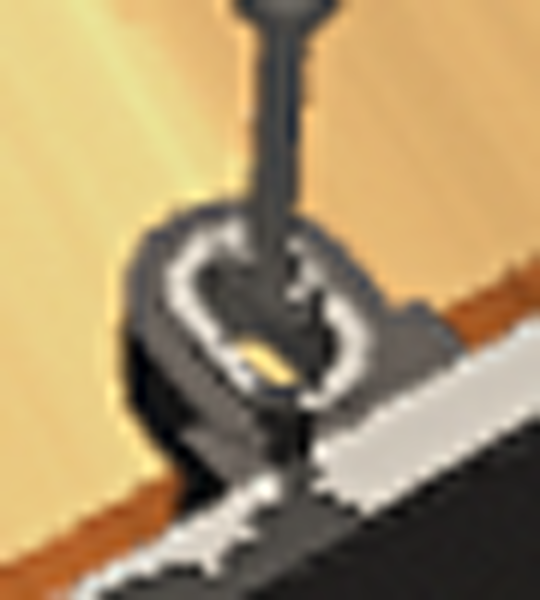

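Request:
move_arm(
  series=[
    [0, 0, 0, 0, 0, 2, 10],
    [0, 0, 0, 0, 0, 4, 10],
    [0, 0, 0, 0, 0, 5, 10],
    [0, 0, 0, 0, 0, 6, 10],
    [0, 0, 0, 0, 0, 7, 10],
    [0, 0, 0, 0, 0, 8, 10],
    [0, 0, 0, 0, 0, 9, 10],
    [0, 0, 0, 0, 0, 10, 10],
    [0, 0, 0, 0, 0, 11, 10],
    [0, 0, 0, 0, 0, 11, 10],
  ],
)

```text
time_s: 11.7
tool_pos: [0.5327, -0.0373, 0.2003]
tool_rot: [180.0, 0.0, 29.0]
wrist_force: [-0.7, 0.4, -1.2]
gripper_width: 0.0181
```

```bash
python3 -c "
from h import *
need([.5327,-.0373,.187],29)
s=grab('side','s9'); crop(s,262,175,307,255,7.5,'s9d')"
```

```text
t 11.70 pos [ 0.5327 -0.0373  0.2003] rot [1.800e+02 2.000e-02 2.904e+01] w 18.1 F [-0.67  0.37 -1.24] T [-0.023 -0.041 -0.02 ] j6 51.2
turn [0.   0.02 0.04] shift [ 0.  -0.  13.3]
```

View pics/s9d.png

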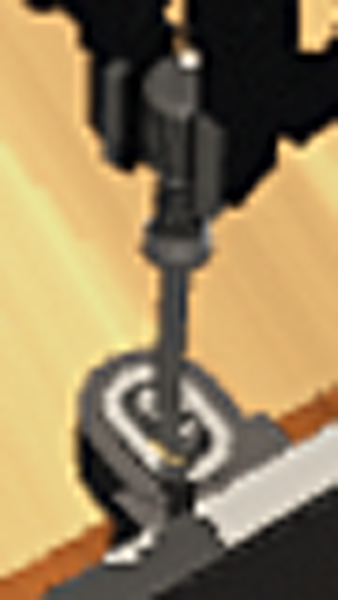

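No contact so far, and the head (with its bright tips) is entering the slot. I'll go on down.

Request:
move_arm(
  series=[
    [0, 0, 0, 0, 0, 1.5, 10],
    [0, 0, 0, 0, 0, 3, 10],
    [0, 0, 0, 0, 0, 4.5, 10],
    [0, 0, 0, 0, 0, 6, 10],
    [0, 0, 0, 0, 0, 7.5, 10],
    [0, 0, 0, 0, 0, 9, 10],
    [0, 0, 0, 0, 0, 10.5, 10],
    [0, 0, 0, 0, 0, 12, 10],
    [0, 0, 0, 0, 0, 13, 10],
    [0, 0, 0, 0, 0, 13, 10],
  ],
)

```text
time_s: 12.75
tool_pos: [0.5327, -0.0373, 0.1871]
tool_rot: [-180.0, 0.0, 29.0]
wrist_force: [-0.7, -1.0, -1.9]
gripper_width: 0.0185
```

```bash
python3 -c "
from h import *
need([.5327,-.0373,.187],29)
s=grab('side','s10'); crop(s,262,185,307,255,8.5,'s10d')"
```

```text
t 12.75 pos [ 0.5327 -0.0373  0.1871] rot [-1.800e+02  3.000e-02  2.904e+01] w 18.5 F [-0.71 -0.98 -1.85] T [-0.018  0.033  0.006] j6 51.2
turn [-0.    0.03  0.04] shift [ 0.1 -0.   0.1]
```

View pics/s10d.png

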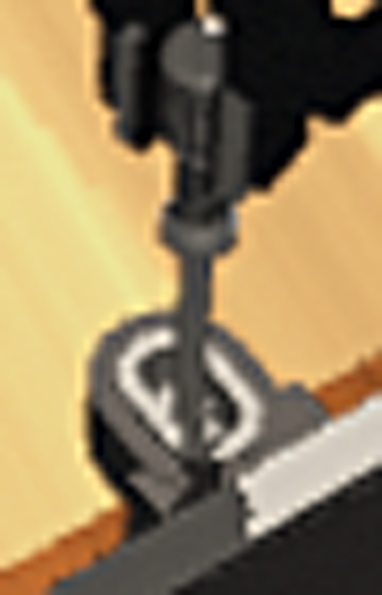

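Request:
move_arm(
  series=[
    [0, 0, -4, 0, 0, 0, 10],
    [0, 0, -12, 0, 0, 0, 10],
    [0, 0, -20, 0, 0, 0, 10],
    [0, 0, -28, 0, 0, 0, 10],
    [0, 0, -36, 0, 0, 0, 10],
    [0, 0, -44, 0, 0, 0, 10],
    [0, 0, -52, 0, 0, 0, 10],
    [0, 0, -60, 0, 0, 0, 10],
    [0, 0, -68, 0, 0, 0, 10],
    [0, 0, -75, 0, 0, 0, 10],
  ],
)

```text
time_s: 13.8
tool_pos: [0.5333, -0.0372, 0.1875]
tool_rot: [179.9, 0.0, 104.3]
wrist_force: [1.6, -0.0, -2.4]
gripper_width: 0.018
```

```bash
python3 -c "
from h import *
need([.5327,-.0373,.187],104)
s=grab('side','s11'); crop(s,262,185,307,255,8.5,'s11d')"
```

```text
t 13.80 pos [ 0.5333 -0.0372  0.1875] rot [1.7992e+02 1.0000e-02 1.0433e+02] w 18.0 F [ 1.61 -0.   -2.39] T [ 0.123 -0.435 -0.034] j6 -24.1
turn [0.08 0.01 0.33] shift [ 0.  -0.6  0.5]
```

View pics/s11d.png

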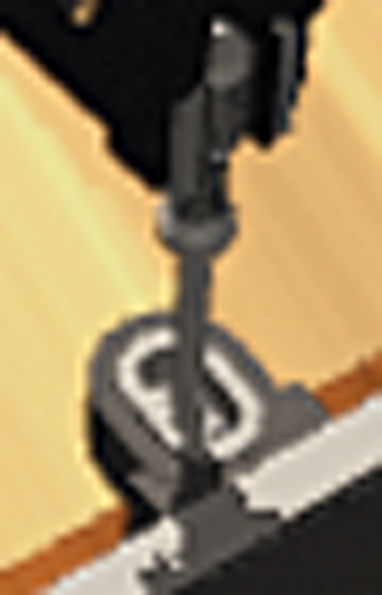

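Request:
move_arm(
  series=[
    [0, 0, 0, 0, 0, 0, 10],
    [0, 0, 0, 0, 0, 0, 10],
    [0, 0, 0, 0, 0, 0, 10],
    [0, 0, 0, 0, 0, 0, 10],
    [0, 0, 0, 0, 0, 0, 10],
    [0, 0, 0, 0, 0, 0, 10],
    [0, 0, 0, 0, 0, 0, 10],
    [0, 0, 0, 0, 0, 0, 10],
    [0, 0, 0, 0, 0, 0, 10],
    [0, 0, 0, 0, 0, 0, 10],
  ],
)

```text
time_s: 14.85
tool_pos: [0.5333, -0.0372, 0.1875]
tool_rot: [179.9, 0.0, 104.5]
wrist_force: [1.2, 0.3, -4.0]
gripper_width: 0.0183
```

Request:
move_arm(
  series=[
    [0, 0, 0, 0, 0, 0, 10],
    [0, 0, 0, 0, 0, 0, 10],
    [0, 0, 0, 0, 0, 0, 10],
    [0, 0, 0, 0, 0, 0, 10],
    [0, 0, 0, 0, 0, 0, 10],
    [0, 0, 0, 0, 0, 0, 10],
    [0, 0, 0, 0, 0, 0, 10],
    [0, 0, 0, 0, 0, 0, 10],
    [0, 0, 0, 0, 0, 0, 10],
    [0, 0, 0, 0, 0, 0, 10],
  ],
)

```text
time_s: 15.85
tool_pos: [0.5333, -0.0372, 0.1875]
tool_rot: [179.9, 0.0, 104.5]
wrist_force: [2.0, 0.5, -2.1]
gripper_width: 0.0181
```

```bash
python3 -c "
from h import *
need([.5327,-.0373,.187],104)
s=grab('side','s12'); crop(s,270,215,300,250,16,'s12d')
crop(load('s11'),270,215,300,250,16,'s11e')"
```

```text
t 15.85 pos [ 0.5333 -0.0372  0.1875] rot [1.7992e+02 1.0000e-02 1.0448e+02] w 18.1 F [ 2.    0.52 -2.06] T [ 0.173 -0.345  0.041] j6 -24.2
turn [0.08 0.01 0.48] shift [ 0.  -0.6  0.5]
```

View pics/s12d.png

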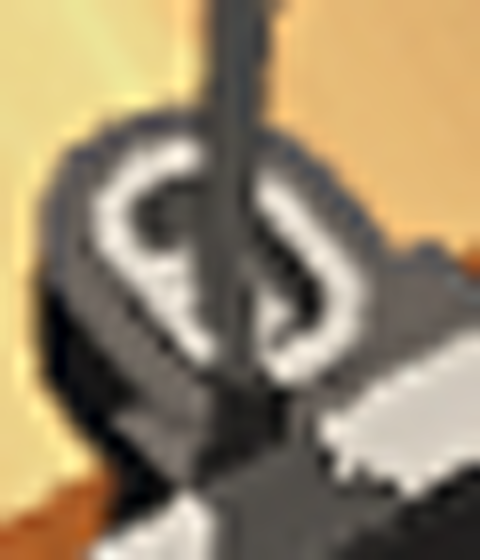

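View pics/s11e.png

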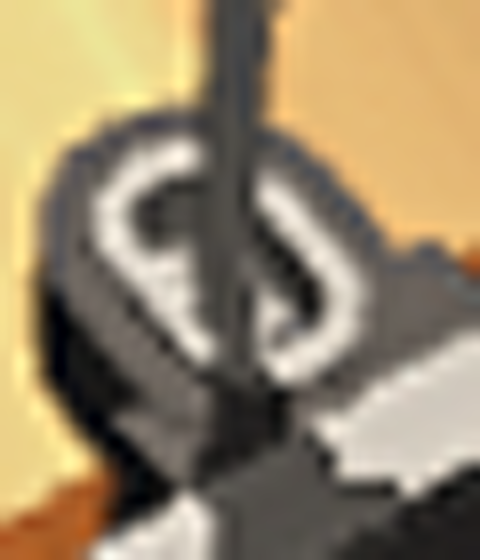

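Request:
move_arm(
  series=[
    [0, 0, 4, 0, 0, 0, 10],
    [0, 0, 12, 0, 0, 0, 10],
    [0, 0, 20, 0, 0, 0, 10],
    [0, 0, 28, 0, 0, 0, 10],
    [0, 0, 36, 0, 0, 0, 10],
    [0, 0, 44, 0, 0, 0, 10],
    [0, 0, 52, 0, 0, 0, 10],
    [0, 0, 60, 0, 0, 0, 10],
    [0, 0, 67, 0, 0, 0, 10],
    [0, 0, 70, 0, 0, 0, 10],
  ],
)

```text
time_s: 16.9
tool_pos: [0.5329, -0.0373, 0.1876]
tool_rot: [180.0, -0.0, 34.3]
wrist_force: [-0.6, -0.1, -1.5]
gripper_width: 0.0185
```

```bash
python3 -c "
from h import *
need([.5327,-.0373,.187],14)
s=grab('side','s13'); crop(s,262,185,307,255,8.5,'s13d')"
```

```text
t 16.90 pos [ 0.5329 -0.0373  0.1876] rot [ 1.7998e+02 -1.0000e-02  3.4320e+01] w 18.5 F [-0.6  -0.09 -1.53] T [ 0.041 -0.056  0.02 ] j6 45.9
turn [ 2.000e-02 -1.000e-02  2.032e+01] shift [-0.2 -0.1  0.6]
```

View pics/s13d.png

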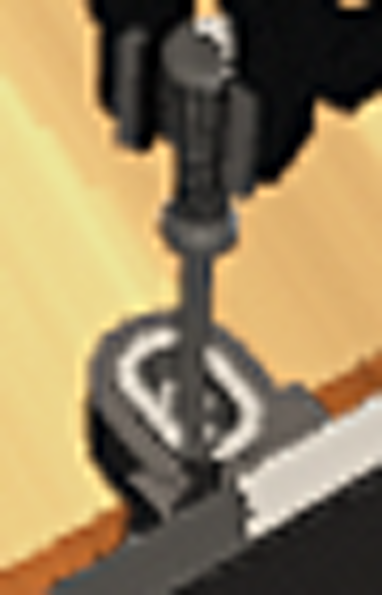

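Request:
move_arm(
  series=[
    [0, 0, 3, 0, 0, 0, 10],
    [0, 0, 6, 0, 0, 0, 10],
    [0, 0, 9, 0, 0, 0, 10],
    [0, 0, 12, 0, 0, 0, 10],
    [0, 0, 15, 0, 0, 0, 10],
    [0, 0, 17, 0, 0, 0, 10],
    [0, 0, 18, 0, 0, 0, 10],
    [0, 0, 19, 0, 0, 0, 10],
    [0, 0, 20, 0, 0, 0, 10],
    [0, 0, 20, 0, 0, 0, 10],
  ],
)

```text
time_s: 17.95
tool_pos: [0.5328, -0.0373, 0.1876]
tool_rot: [180.0, -0.0, 14.3]
wrist_force: [0.1, 0.7, -1.6]
gripper_width: 0.0183
```

```bash
python3 -c "
from h import *
need([.5327,-.0373,.187],14)
s=grab('side','s14'); crop(s,270,215,300,250,16,'s14d')"
```

```text
t 17.95 pos [ 0.5328 -0.0373  0.1876] rot [179.99  -0.    14.29] w 18.3 F [ 0.1   0.66 -1.63] T [0.155 0.075 0.022] j6 65.9
turn [ 0.01 -0.    0.29] shift [-0.1 -0.   0.6]
```

View pics/s14d.png

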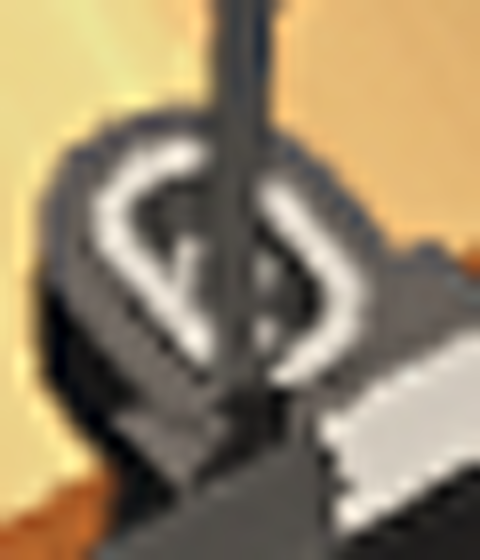

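Request:
move_arm(
  series=[
    [0, 0, -3, 0, 0, 0, 10],
    [0, 0, -6, 0, 0, 0, 10],
    [0, 0, -6, 0, 0, -2, 10],
    [0, 0, -6, 0, 0, -5, 10],
    [0, 0, -6, 0, 0, -9, 10],
    [0, 0, -6, 0, 0, -14, 10],
    [0, 0, -6, 0, 0, -20, 10],
    [0, 0, -6, 0, 0, -27, 10],
    [0, 0, -6, 0, 0, -34, 10],
    [0, 0, -6, 0, 0, -42, 10],
  ],
)

```text
time_s: 19.0
tool_pos: [0.5329, -0.0373, 0.2303]
tool_rot: [180.0, -0.0, 20.3]
wrist_force: [0.5, -0.7, -1.5]
gripper_width: 0.0181
```

Request:
move_arm(
  series=[
    [0, 0, 0, 0, 0, -10, 10],
    [0, 0, 0, 0, 0, -22, 10],
    [0, 0, 0, 0, 0, -34, 10],
    [0, 0, 0, 0, 0, -42, 10],
    [0, 0, 0, 0, 0, -47, 10],
    [0, 0, 0, 0, 0, -50, 10],
    [0, 0, 0, 0, 0, -50, 10],
    [0, 0, 0, 0, 0, -50, 10],
    [0, 0, 0, 0, 0, -50, 10],
    [0, 0, 0, 0, 0, -50, 10],
  ],
)

```text
time_s: 20.0
tool_pos: [0.5326, -0.0373, 0.2798]
tool_rot: [-180.0, 0.0, 20.3]
wrist_force: [0.1, 0.2, -2.3]
gripper_width: 0.0187
```

```bash
python3 -c "
from fit import *
need([.5327,-.0373,.28],14)
s=grab('side','s15'); o=bot.observe()
u=proj(s,np.array(o['tool_pos'])-[0,0,.1037])[0].round().astype(int); print(u)
x0,y0=u[0]-13,u[1]-14
crop(s,x0,y0,x0+26,y0+26,22,'s15d')
for L in (.020,.0225,.025,.028,.031,.034): dofit(s,o['tool_pos'],o['tool_rot'][2]+90,(x0,y0,26,26),Ls=(L,),das=(-20,-10,0,10,))
"
```

```text
t 20.00 pos [ 0.5326 -0.0373  0.2798] rot [-1.7999e+02  4.0000e-02  2.0310e+01] w 18.7 F [ 0.12  0.24 -2.33] T [-0.025  0.005 -0.019] j6 59.9
turn [-0.01  0.04  6.31] shift [ 0.1  0.1 -0.2]
[285 206]
(7.35, 0.02, array([ 1.00000e-03,  1.00000e-03,  3.00000e-04, -2.46709e+01]))
(7.38, 0.02, array([ 1.1000e-03,  1.2000e-03,  4.0000e-04, -2.4412e+01]))
(7.4, 0.02, array([ 1.10000e-03,  1.50000e-03, -0.00000e+00, -2.44274e+01]))
(7.83, 0.02, array([ 1.30000e-03,  1.90000e-03,  0.00000e+00, -2.26407e+01]))
(7.35, 0.0225, array([ 1.00000e-03,  1.00000e-03,  3.00000e-04, -2.46709e+01]))
(7.38, 0.0225, array([ 1.1000e-03,  1.2000e-03,  4.0000e-04, -2.4412e+01]))
(7.4, 0.0225, array([ 1.10000e-03,  1.50000e-03, -0.00000e+00, -2.44274e+01]))
(7.44, 0.0225, array([ 9.00000e-04,  1.40000e-03, -0.00000e+00, -2.31135e+01]))
(7.38, 0.025, array([ 1.1000e-03,  1.2000e-03,  4.0000e-04, -2.4412e+01]))
(7.4, 0.025, array([ 1.10000e-03,  1.50000e-03, -0.00000e+00, -2.44274e+01]))
(7.42, 0.025, array([ 1.00000e-03,  1.60000e-03, -2.00000e-04, -2.31548e+01]))
(7.44, 0.025, array([ 1.10000e-03,  1.40000e-0
[... 274 characters left out ...]
3, 0.028, array([ 8.00000e-04,  1.00000e-03,  1.00000e-04, -2.24792e+01]))
(4.5, 0.031, array([ 1.10000e-03,  1.10000e-03,  3.00000e-04, -2.50069e+01]))
(4.5, 0.031, array([ 1.10000e-03,  1.20000e-03,  0.00000e+00, -2.32708e+01]))
(4.74, 0.031, array([ 1.30000e-03,  1.70000e-03, -3.00000e-04, -2.43972e+01]))
(4.86, 0.031, array([ 1.10000e-03,  1.40000e-03, -0.00000e+00, -2.37099e+01]))
(7.22, 0.034, array([ 1.4000e-03,  1.8000e-03, -0.0000e+00, -2.6778e+01]))
(7.26, 0.034, array([ 1.60000e-03,  2.00000e-03, -1.00000e-04, -2.66022e+01]))
(7.27, 0.034, array([ 1.40000e-03,  1.70000e-03,  3.00000e-04, -2.75275e+01]))
(7.28, 0.034, array([ 1.40000e-03,  1.80000e-03,  0.00000e+00, -2.66926e+01]))
```

View pics/s15d.png

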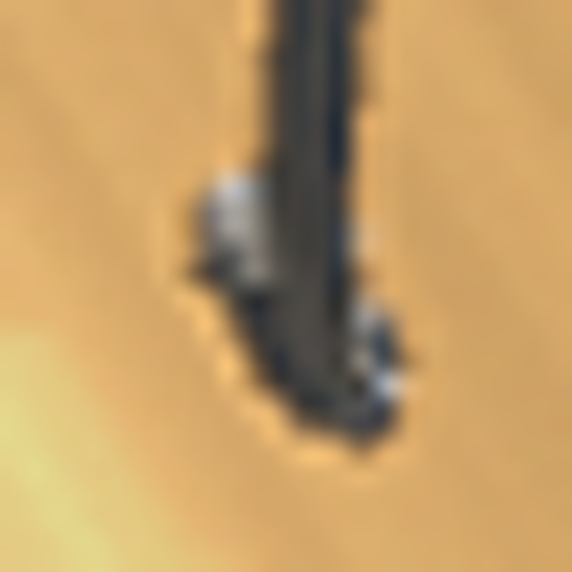

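```bash
python3 -c "
from h import *
need([.4185,.2028,.29],100.8)"
```

```text
t 20.05 pos [ 0.5327 -0.0373  0.2799] rot [-1.7999e+02  3.0000e-02  2.0310e+01] w 18.1 F [-0.21  0.01 -1.72] T [ 0.025 -0.002 -0.013] j6 59.9
turn [-3.000e-02  2.000e-02 -8.049e+01] shift [ -23.8 -264.8  -10.1]
```

Request:
move_arm(
  series=[
    [0, 0, -3, -1, -8, -3, 10],
    [0, 0, -7, -2, -22, -6, 10],
    [0, 0, -11, -4, -38, -8, 10],
    [0, 0, -16, -5, -55, -10, 10],
    [0, 0, -21, -7, -72, -10, 10],
    [0, 0, -26, -8, -90, -10, 10],
    [0, 0, -31, -10, -108, -10, 10],
    [0, 0, -36, -11, -126, -10, 10],
    [0, 0, -41, -13, -143, -10, 10],
    [0, 0, -45, -14, -158, -10, 10],
  ],
)

```text
time_s: 21.05
tool_pos: [0.4642, 0.1068, 0.2898]
tool_rot: [-180.0, 0.0, 65.5]
wrist_force: [0.2, -0.7, -1.9]
gripper_width: 0.0181
```

```bash
python3 -c "
from h import *
need([.4185,.2028,.29],100.8)"
```

```text
t 21.05 pos [0.4642 0.1068 0.2898] rot [-1.7997e+02  1.0000e-02  6.5500e+01] w 18.1 F [ 0.19 -0.75 -1.85] T [-0.013 -0.033 -0.024] j6 31.0
turn [ -0.04   0.   -35.3 ] shift [ 68.4 -81.4  -0.2]
```

Request:
move_arm(
  series=[
    [0, 0, -4, 8, -9, 0, 10],
    [0, 0, -8, 18, -21, 0, 10],
    [0, 0, -13, 29, -34, 0, 10],
    [0, 0, -18, 40, -47, 0, 10],
    [0, 0, -23, 50, -59, 0, 10],
    [0, 0, -28, 58, -69, 0, 10],
    [0, 0, -32, 64, -76, 0, 10],
    [0, 0, -35, 68, -81, 0, 10],
    [0, 0, -35.3, 68.4, -81.4, 0, 10],
    [0, 0, -35.3, 68.4, -81.4, 0, 10],
  ],
)

```text
time_s: 22.05
tool_pos: [0.4185, 0.2027, 0.2898]
tool_rot: [-180.0, 0.0, 100.8]
wrist_force: [0.4, 0.8, -2.2]
gripper_width: 0.0182
```

```bash
python3 -c "
from h import *
need([.4185,.2028,.1605],100.8)"
```

```text
t 22.05 pos [0.4185 0.2027 0.2898] rot [-1.7996e+02  1.0000e-02  1.0077e+02] w 18.2 F [ 0.36  0.76 -2.19] T [-0.003  0.012 -0.04 ] j6 8.5
turn [-0.04  0.01 -0.03] shift [1.000e-01 1.000e-01 1.293e+02]
```

Request:
move_arm(
  series=[
    [0, 0, 0, 0, 0, 10, 10],
    [0, 0, 0, 0, 0, 25, 10],
    [0, 0, 0, 0, 0, 42, 10],
    [0, 0, 0, 0, 0, 60, 10],
    [0, 0, 0, 0, 0, 78, 10],
    [0, 0, 0, 0, 0, 95, 10],
    [0, 0, 0, 0, 0, 110, 10],
    [0, 0, 0, 0, 0, 121, 10],
    [0, 0, 0, 0, 0, 127, 10],
    [0, 0, 0, 0, 0, 129, 10],
  ],
)

```text
time_s: 23.05
tool_pos: [0.4181, 0.2025, 0.1599]
tool_rot: [-179.9, 0.0, 100.8]
wrist_force: [0.8, -0.1, -0.9]
gripper_width: 0.0182
```

```bash
python3 -c "
from h import *
need([.4936,.2171,.1605],100.8)
s=grab('side','s16'); crop(s,120,80,260,220,5,'s16c')"
```

```text
t 23.05 pos [0.4181 0.2025 0.1599] rot [-1.7990e+02  2.0000e-02  1.0076e+02] w 18.2 F [ 0.77 -0.1  -0.85] T [ 0.029 -0.043 -0.035] j6 8.5
turn [-0.1   0.02 -0.04] shift [ 0.3 76.9 -0.7]
```

View pics/s16c.png

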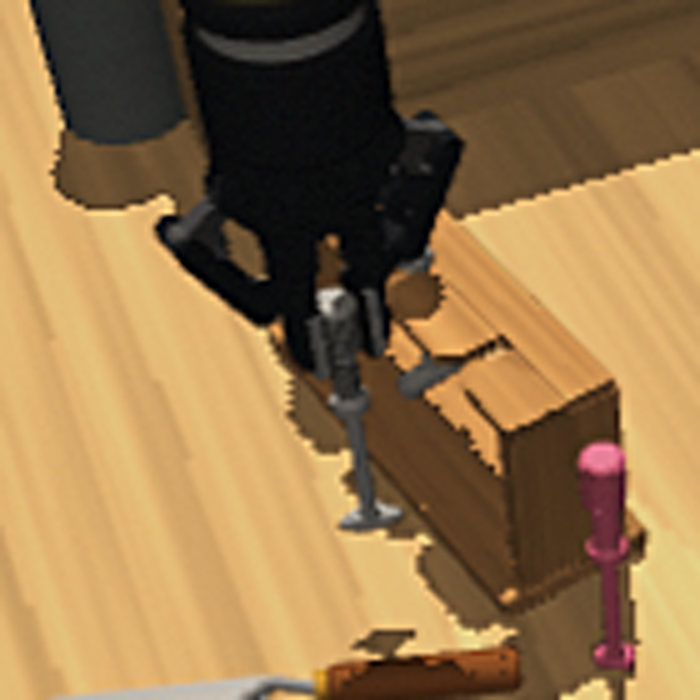

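Request:
move_arm(
  series=[
    [0, 0, 0, 0.2, 6, -0.5, 10],
    [0, 0, 0, 0.3, 15, -0.7, 10],
    [0, 0, 0, 0.3, 25, -0.7, 10],
    [0, 0, 0, 0.3, 35, -0.7, 10],
    [0, 0, 0, 0.3, 44, -0.7, 10],
    [0, 0, 0, 0.3, 53, -0.7, 10],
    [0, 0, 0, 0.3, 62, -0.7, 10],
    [0, 0, 0, 0.3, 69, -0.7, 10],
    [0, 0, 0, 0.3, 73, -0.7, 10],
    [0, 0, 0, 0.3, 75, -0.7, 10],
  ],
)

```text
time_s: 24.1
tool_pos: [0.4923, 0.217, 0.1609]
tool_rot: [-179.9, 0.0, 100.8]
wrist_force: [-1.4, 0.1, -1.0]
gripper_width: 0.0186
```

```bash
python3 -c "
from h import *
need([.4936,.2171,.1547],100.8)
s=grab('side','s17'); crop(s,185,100,255,190,6.6,'s17c')"
```

```text
t 24.10 pos [0.4923 0.217  0.1609] rot [-1.7992e+02  1.0000e-02  1.0076e+02] w 18.6 F [-1.42  0.11 -1.04] T [ 0.065 -0.011  0.002] j6 7.3
turn [-0.08  0.01 -0.04] shift [-0.1  1.3  6.2]
```

View pics/s17c.png

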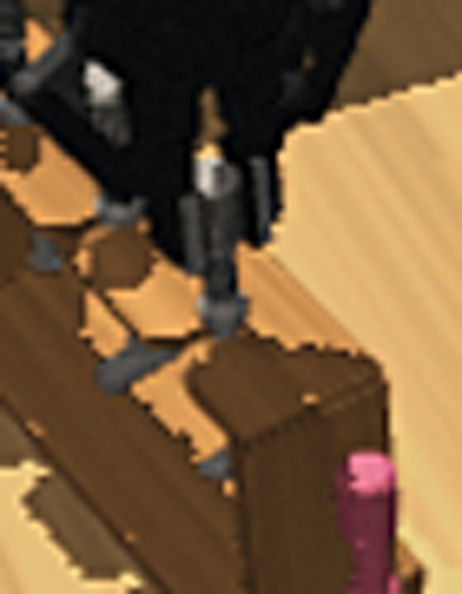

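Request:
move_arm(
  series=[
    [0, 0, 0, 0, 0.5, 1, 10],
    [0, 0, 0, 0, 0.8, 2, 10],
    [0, 0, 0, 0, 0.8, 3, 10],
    [0, 0, 0, 0, 0.8, 4, 10],
    [0, 0, 0, 0, 0.8, 5, 10],
    [0, 0, 0, 0, 0.8, 5.5, 10],
    [0, 0, 0, 0, 0.8, 6, 10],
    [0, 0, 0, 0, 0.8, 6, 10],
    [0, 0, 0, 0, 0.8, 6, 10],
    [0, 0, 0, 0, 0.8, 6, 10],
  ],
)

```text
time_s: 25.15
tool_pos: [0.4931, 0.2171, 0.1549]
tool_rot: [-179.9, 0.0, 100.8]
wrist_force: [-0.2, 0.7, -2.1]
gripper_width: 0.0183
```

```bash
python3 -c "
from h import *
need([.4936,.2171,.1547],100.8)"
```

```text
t 25.15 pos [0.4931 0.2171 0.1549] rot [-1.7994e+02  1.0000e-02  1.0076e+02] w 18.3 F [-0.15  0.71 -2.06] T [-0.008 -0.011  0.01 ] j6 7.3
turn [-0.06  0.01 -0.04] shift [-0.1  0.5  0.2]
```

Request:
move_arm(
  series=[
    [0, 0, 0, 0, 0, 0.2, 10],
    [0, 0, 0, 0, 0, 0.4, 10],
    [0, 0, 0, 0, 0, 0.6, 10],
    [0, 0, 0, 0, 0, 0.6, 10],
    [0, 0, 0, 0, 0, 0.6, 10],
    [0, 0, 0, 0, 0, 0.6, 10],
    [0, 0, 0, 0, 0, 0.6, 10],
    [0, 0, 0, 0, 0, 0.6, 10],
    [0, 0, 0, 0, 0, 0.6, 10],
    [0, 0, 0, 0, 0, 0.6, 10],
  ],
)

```text
time_s: 26.15
tool_pos: [0.4932, 0.2172, 0.1547]
tool_rot: [-180.0, 0.0, 100.8]
wrist_force: [-2.1, -1.2, 4.7]
gripper_width: 0.0185
```

```bash
python3 -c "
from h import *
need([.4936,.2171,.1547],100.8)"
```

```text
t 26.15 pos [0.4932 0.2172 0.1547] rot [-1.7996e+02  1.0000e-02  1.0076e+02] w 18.5 F [-2.05 -1.21  4.67] T [-0.098  0.396  0.056] j6 7.3
turn [-0.04  0.01 -0.04] shift [-0.1  0.3 -0. ]
```

Request:
move_arm(
  series=[
    [0, 0, 0, 0, 0, 0, 19],
    [0, 0, 0, 0, 0, 0, 21],
    [0, 0, 0, 0, 0, 0, 24],
    [0, 0, 0, 0, 0, 0, 28],
    [0, 0, 0, 0, 0, 0, 33],
    [0, 0, 0, 0, 0, 0, 38],
    [0, 0, 0, 0, 0, 0, 42],
    [0, 0, 0, 0, 0, 0, 45],
    [0, 0, 0, 0, 0, 0, 45],
    [0, 0, 0, 0, 0, 0, 45],
  ],
)

```text
time_s: 27.15
tool_pos: [0.4933, 0.2172, 0.1547]
tool_rot: [-180.0, 0.0, 100.8]
wrist_force: [0.0, 0.1, 0.8]
gripper_width: 0.0449
```

```bash
python3 -c "
from h import *
need([.4936,.2171,.25],100.8)
s=grab('side','s18'); crop(s,170,60,270,200,4.2,'s18c')"
```

```text
t 27.15 pos [0.4933 0.2172 0.1547] rot [-1.7996e+02  1.0000e-02  1.0076e+02] w 44.9 F [0.01 0.14 0.77] T [ 0.006 -0.031  0.02 ] j6 7.3
turn [-0.04  0.01 -0.04] shift [ -0.2   0.2 -95.3]
```

View pics/s18c.png

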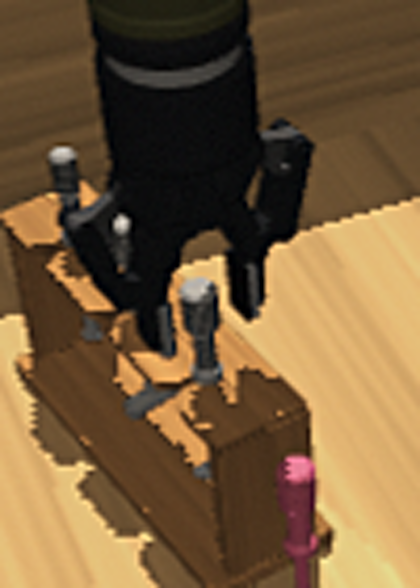

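The gauge stands in its notch as it did at the start, with the knob at crop (198,290). Now straight up.

Request:
move_arm(
  series=[
    [0, 0, 0, 0, 0, -4, 45],
    [0, 0, 0, 0, 0, -12, 45],
    [0, 0, 0, 0, 0, -24, 45],
    [0, 0, 0, 0, 0, -38, 45],
    [0, 0, 0, 0, 0, -54, 45],
    [0, 0, 0, 0, 0, -70, 45],
    [0, 0, 0, 0, 0, -86, 45],
    [0, 0, 0, 0, 0, -102, 45],
    [0, 0, 0, 0, 0, -114, 45],
    [0, 0, 0, 0, 0, -120, 45],
  ],
)

```text
time_s: 28.2
tool_pos: [0.4939, 0.2174, 0.2767]
tool_rot: [179.9, -0.0, 100.8]
wrist_force: [0.7, 0.1, 0.1]
gripper_width: 0.0456
```

Request:
move_arm(
  series=[
    [0, 0, 0, -10, 0, 0, 45],
    [0, 0, 0, -30, 0, 0, 45],
    [0, 0, 0, -60, 0, 0, 45],
    [0, 0, 0, -95, 0, 0, 45],
    [0, 0, 0, -130, 0, 0, 45],
    [0, 0, 0, -165, 0, 0, 45],
    [0, 0, 0, -195, 0, 0, 45],
    [0, 0, 0, -215, 0, 0, 45],
    [0, 0, 0, -228, 0, 0, 45],
    [0, 0, 0, -230, 0, 0, 45],
  ],
)

```text
time_s: 29.2
tool_pos: [0.5366, -0.0099, 0.2759]
tool_rot: [180.0, -0.0, 100.6]
wrist_force: [-0.1, -0.1, -0.0]
gripper_width: 0.045
```

```bash
python3 -c "
from h import *
need([.4936,.2171,.25],100.8)
s=grab('side','s19');t=grab('top','t19'); a=np.hstack([load('s1')['pixels'][90:190,170:250],s['pixels'][90:190,170:250]]); b=np.hstack([load('top0')['pixels'][195:260,75:215],t['pixels'][195:260,75:215]])
cv2.imwrite('pics/cmp1.png',cv2.resize(a[:,:,::-1],None,fx=5,fy=5)); cv2.imwrite('pics/cmp2.png',cv2.resize(b[:,:,::-1],None,fx=2.8,fy=2.8))"
```

```text
t 29.20 pos [ 0.5366 -0.0099  0.2759] rot [ 1.7999e+02 -3.0000e-02  1.0064e+02] w 45.0 F [-0.1 -0.1 -0. ] T [-0.031  0.01   0.   ] j6 -17.5
turn [ 0.01 -0.03 -0.16] shift [231.1  -0.3  26. ]
```

View pics/cmp1.png

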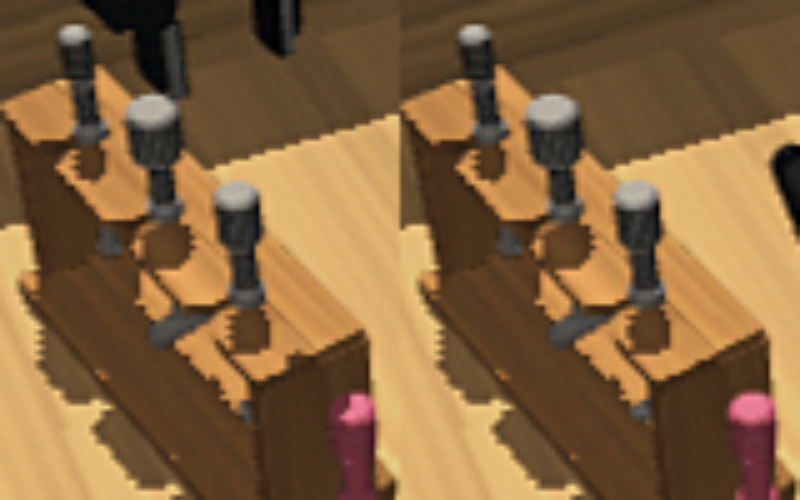

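View pics/cmp2.png

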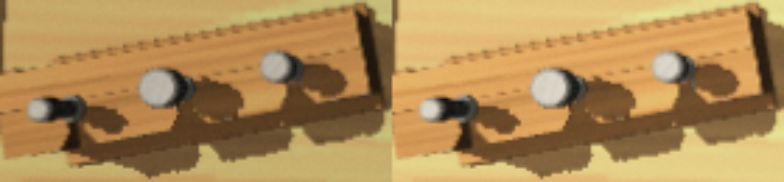

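Both views show all three gauges where they started, the middle one upright and released. I'm handing the job in.

```bash
python3 -c "
from station import bot
print(bot.job_done())"
```

```text
the job is handed in; nothing more can be done
None
```

I measured the slot with the middle gauge, hung it back in its own notch and handed the job in at about 29 s. No verdict was reported.

**What I did:**
- I lowered the gauge's head into the slot locked, with no contact force.
- I turned the knob 75° to loosen it, waited 2 s, then turned it 90° back to tighten it.
- I eased it back 6°, lifted the gauge out, hung it up and let go.

**What the checks showed:**
- **Size held:** after lifting, the side image fitted tip distances of 31 mm (best) and 28 mm nearly equally well. Lengths of 25 mm or less and 34 mm fitted clearly worse. The fit cannot confirm 31 mm to within 1.5 mm.
- **Lock:** I never measured the knob angle directly. From the head's angle relative to the gripper, it is about 0.07 rad more than at the start, good to roughly 0.1 rad.
- **In the slot:** I could not see the plungers spring out while the gauge was in there. That they did is inferred from the larger size afterwards.
- **Final position:** before-and-after pictures from both cameras show all three gauges where they began, with the middle one upright. The gripper is well clear and touching nothing.

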